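Open the vial crate and hang its lid as a shelf on the sample changer

TASK

Open the blue vial crate: pull the yellow-handled retaining pin out of the hasp staple and lay it down on the bench, then lift the white lid (it has an orange rib to hold it by) off the crate. Hang the lid as a shelf on the front of the white sample changer, under its lamp bar: with the lid tipped front edge up, bring the angled strip at its rear over the dark cleat and drop it in behind, then let the lid swing down level until it hangs locked, squarely and about in the middle of the cleat, and let go. Leave the bottles, jar, beaker, wrench and tip box where they stand.

Things in the scene. Friction and masses are not known exactly. Their poses are not given: they have to be found in the camera images.
- crate: Blue open-topped plastic crate, fixed to the bench, outside 124 (x) x 172 (y) x 120 mm high, walls 5 mm. Origin: centre of its underside on the bench; x points to its rear, y to its left, z up. At its front (-x) a dark steel lug carries the hasp staple, an upright steel loop.
- staple (a point): Centre of the hasp staple's opening, at (-92, 0, 139) mm in the crate frame. The staple is an inverted U of 6 mm bar: legs 24 mm apart along crate x (18 mm clear between), top of the loop at 153 mm; the pin passes through it along crate y. The lid's front tab lies round its legs, tab top at 126 mm.
- pin: Loose retaining pin, about 90 g: steel shaft 10 x 10 mm, yellow grip plate 12 mm (x) x 40 mm (y) x 42 mm high. Origin: centre of the grip's underside, level with the shaft's; the shaft runs along -y to y = -94 mm. At first it lies through the staple on the lid's tab, axes as the crate's, origin about (-92, 53, 126) mm there; it comes out along crate +y (75 mm or more). Pinch the grip across x.
- pin_tip (a point): Centre of the free end of the pin's shaft, at (0, -94, 5) mm in the pin frame.
- lid: Loose white lid, 0.3 to 0.6 kg, doubling as hang-on shelf: plate 132 (x) x 180 (y) x 6 mm. Origin: centre of the plate's underside; x to its rear, y left, z up. Shut: origin 120 mm above the crate's, same axes; 8 mm ribs sit inside the crate. An aluminium flange hangs from the rear edge (x 66 to 72 mm, 160 mm wide, down to z -100 mm), behind the crate. Centre of mass near (30, 0, -22) mm.
- lid_rib (a point): Grip point of the orange rib on the lid's top, at (22, 0, 36) mm in the lid frame. The rib is an upright fin 12 mm thick (y), 70 mm long (x = -12 to 58 mm), from z = 6 to 52 mm: pinch it across y; the tool may lean along lid x as it does so.
- lid_tab (a point): Middle of the slot in the lid's front tab, on its top face, at (-92, 0, 6) mm in the lid frame. The tab is 60 mm wide and reaches to x = -118 mm; the slot, 36 (x) x 14 mm (y), fits loosely round the staple.
- strip_edge (a point): Middle of the free lower edge of the lid's angled strip, at (93.4, 0, -35.5) mm in the lid frame. The strip, 6 mm thick and 140 mm wide, slopes 30 degrees from upright, down and rearwards, from the flange's top just under the plate to this edge. Fully hung, the edge lies 15.4 mm to +x of and 14.7 mm below cleat, in the changer's axes.
- foot (a point): Middle of the rear face of the lid's black rubber foot, at (95.5, 0, -80) mm in the lid frame. The foot, 150 mm wide, x 72 to 95.5, z -60 to -100 mm, stands behind the flange below the strip and rests on the changer's front when the lid hangs level. It blocks dropping the lid in level: tip the lid 10 to 20 degrees front up, lower the strip edge behind the cleat, then swing it level.
- changer: White sample changer, fixed, 200 deep (x) x 340 wide (y) x 128 mm high. Origin: on the bench under the middle of its front face, the plane x = 0; x points into the machine, z up; it faces the robot. A dark cleat, 200 mm wide, 6 mm thick, rises from the front face at 80 mm height, sloping 30 degrees from upright, up and forward: a groove opens upward behind it.
- cleat (a point): Middle of the cleat's upper free edge, at (-18, 0, 111.2) mm in the changer frame, axes as the changer's. With the lid hung, the lid's axes agree with these and its origin is at (-96, 0, 132) mm in the changer frame.
- lamp_bar (a point): Middle of the grey lamp bar over the lid's place, at (-55, 0, 334) mm in the changer frame: 22 x 12 mm, along y, on brackets at y = +-165 mm that rise from the machine. A hand upright above the lid's rib would run into it: take the rib with the tool leaning some 45 degrees, its fingers pointing down and to the lid's rear.
- bottle_blue: Loose glass bottle with blue cap, 70 mm across, 140 mm high, origin at its underside. Leave alone.
- bottle_orange: Loose amber bottle with orange cap, 60 mm across, 120 mm high, origin at its underside. Leave alone.
- jar: Loose amber jar, 64 mm across, 75 mm high, origin at its underside. Leave alone.
- beaker: Loose white beaker, 72 mm across, 85 mm high, origin at its underside. Leave alone.
- wrench: Loose steel wrench, some 150 to 200 mm long, lying on the bench. Leave alone.
- tip_box: Loose green pipette-tip box, 120 x 80 x 60 mm, origin at the centre of its underside. Leave alone.
There are look-alikes about, which are no part of the job. What is meant by the pin is not purple or turquoise, and is the smaller of those in its own colour.

How it is judged:
On the way, in this order (a step that is already met when the one before it is completed fails the run):
1. the pin is out of the staple, laid on the bench and let go, with the lid still on the crate (height (world z) of pin below 0.03 m and linear speed of pin below 0.05 m/s and contact force between the fingers and pin below 0.1 N and distance of lid from where it was at the start of the episode below 0.02 m), for 0.1 s.
2. the lid is held with its strip's edge just above or behind the cleat, tipped by more than 5 degrees (angle between lid's own z axis and vertical above 0.087 rad and x of strip_edge in the frame of cleat above -0.012 m and z of strip_edge in the frame of cleat between -0.016 and 0.06 m and contact force between the fingers and lid above 0.5 N and y of strip_edge in the frame of cleat between -0.05 and 0.05 m), for 0.05 s.
At the end, for the whole second after the job is handed in: The lid hangs at rest on the cleat: strip edge 10 to 20 mm behind and 10 to 20 mm below the cleat's upper edge, within 30 mm of its middle, level within 3.4 degrees and square to the changer within 4 degrees, let go; the pin lies at rest on the bench (its underside less than 30 mm above it) (z of strip_edge in the frame of cleat between -0.02 and -0.01 m and x of strip_edge in the frame of cleat between 0.01 and 0.02 m and y of strip_edge in the frame of cleat between -0.03 and 0.03 m and angle between lid's own z axis and vertical below 0.06 rad and angle between the x axis of lid and the x axis of changer, either way round below 0.07 rad and linear speed of each of lid, pin below 0.02 m/s and angular speed of lid below 0.1 rad/s and height (world z) of pin below 0.03 m); the robot touches nothing.
It fails at once if a bystander is pushed more than 30 mm or tipped over (distance of any of bottle_blue, bottle_orange, jar, beaker, wrench, tip_box from where it was at the start of the episode above 0.03 m or angle between any of bottle_blue, bottle_orange, jar, beaker's own z axis and vertical above 0.5 rad).
It also fails if it takes over 61 s, if anything falls off the work surface, if the arm or the gripper's body presses on something with over 40 N, if the wrist force passes 120 N, or if a joint passes its speed limit or range.

ROBOT

A 6-joint arm with a two-finger parallel gripper is mounted at the origin on the work surface. World frame = base frame: x ahead of the robot, y to its left, z up, the work surface at z = 0. Lengths are in m, angles in rad, forces in N, time in s.
With the tool pointing down it reaches from about 0.225 to 0.875 m from the base axis. Payload 3.4 kg.
Tool frame: the origin (TCP) lies between the finger pads; the fingertips stand 19 mm ahead of it and the grasp point (between the pads) is the TCP (manip.tip_reach is the distance from the TCP to the fingertips, in m); z points along the fingers, x is the direction in which the jaws open and shut, and the axes are right-handed (so a half turn about z gives the same grasp; the last joint's range is limited). The gripper opens to 85 mm and grips with 20 to 120 N. Pads are 22 mm wide; open, the fingers measure 114 mm over their backs; the gripper's body (76 mm by 85 mm) begins 54 mm behind the grasp point. The pads swing forward as they close: fully open they stand 13 mm farther back than shut.
Start: joints at [1.199, 0.276, 1.505, -0, 1.361, -0.121], TCP at [0.143, 0.557, 0.25] pointing down, gripper open.
Joint ranges: [-2.89, 2.89], [-0.75, 2.08], [0.22, 2.7], [-1.18, 4.32], [0.11, 2.71], [-2.7, 2.7]. Speed limits (rad/s): [2.57, 2.57, 3.14, 3.14, 3.14, 3.14].

INTERFACE

Orientations are given as a unit quaternion [w, x, y, z].
In Python, from rig import manip gives the robot as it stands.
- The arm moves only by the tool send_rows, never from a script. Its arguments are lists of equal length, an entry for each row: "delta_pos": the shift along the tool's x, y, z normalised to -1 to 1, where 1 is 40 cm, a list of three; "angular": the turn, a rotation vector about the tool's x, y, z normalised to -1 to 1, where 1 is 0.08 rad, a list of three. A call has 1 to 5 rows; each row shifts and turns the commanded pose from where the row before left it, along the tool's axes as they then stand; what a row does not reach is not made up. A row lasts 1/12 s, in which the tool goes at most 41.7 mm and 7.16 degrees, less where a joint would pass 70% of its speed; a pose out of reach is approached as far as the arm can. A call with a number of a shift or a turn outside -1 to 1 is refused whole. A call with a gripper value outside its range is refused whole. "hand" is the finger opening in mm, from 0 to 85.4, set as the call begins (left out, the last holds). The fingers move at their own pace and stop on an object; "squeeze" is the grip in N (left out, the last holds). Time passes only in rows, so rows that do not move let the fingers close. It gives the time, the measured TCP pose, the force and the opening at its end, in the units of the state.
- manip.get_state(): the state, without advancing time (a new reading comes with each control period).
- manip.get_image(name): name is "scene" or "top" or "wrist"; returns the picture (400x640x3 uint8, blue, green, red); there is no depth.
- manip.calibration(name): a dict with "fx", "fy", "cx", "cy" (pixels), "k1" (the pictures are not rectified: a ray, as slopes to the right and down, at radius r is drawn at 1 + k1 r^2 times it, then the intrinsics apply), "camera_from_world" (4x4, takes a point from world to camera coordinates). Camera axes: x right, y up, looking along -z (the intrinsics and any distortion apply to the point x, -y, -z); pixel columns grow to the right and rows downward; lengths in m; the calibration is good to about 2 mm. A picture is of the moment at which its call begins: read the wrist's pose just before it. calibration takes no time and is no camera call; for the wrist camera it gives the pose at the moment of the call.
- manip.sign_off(): hands the job in, once; it reports no verdict.
The state is a dict: "clock": time; "qpos": joint angles; "qd": joint speeds; "effort": joint torques, N m; "position": TCP position; "ee_rot": TCP orientation; "contact_force": force on the tool from outside, world axes, zero at the start; "moment": the same for the moment, N m; "width": finger opening in m.
Only numpy, scipy, OpenCV 4.12 (cv2) and the standard library are available. Lean on these libraries where they do the work, as an engineer would, in place of code of your own. Each camera call takes 0.05 s, during which the arm holds its last target.

## Working session

There is one attempt and no reset: what is moved stays moved. The work goes in short steps, Python scripts to look and compute and a tool call to move; the robot and the scene stay as the last step left them, time stands still between calls to the robot, and variables do not carry over. Pictures are saved under pics/ and viewed, and the job is handed in when it is done.

Besides the shell and the picture viewer there is one more tool, called as name(argument=value, ...), one argument or row to a line, values as JSON. send_rows: Moves the arm, as the interface text tells. Scaled input: -1 to 1 covers 40 cm each way for a shift and 0.08 rad each way for a turn. Its arguments: {"type":"object","properties":{"delta_pos":{"type":"array","items":{"type":"array","items":{"type":"number"}}},"angular":{"type":"array","items":{"type":"array","items":{"type":"number"}}},"hand":{"type":"number"},"squeeze":{"type":"number"}},"required":["delta_pos","angular"]}

```bash
ls -la; mkdir -p pics; python3 - <<'E'
from rig import manip
import cv2
print(manip.get_state())
for n in ["scene","top","wrist"]:
    c=manip.calibration(n); print(n,c)
    cv2.imwrite(f"pics/{n}0.png",manip.get_image(n))
E
```

```text
total 12
drwxr-xr-x  3 agent agent 4096 Dec  7 03:18 .
drwxr-xr-x 23 root  root  4096 Dec  7 03:18 ..
drwxr-xr-x  2 agent agent 4096 Dec  7 03:18 pics
{'clock': 0.0, 'qpos': array([ 1.19897488e+00,  2.76587138e-01,  1.50613319e+00, -7.14882506e-06,
        1.36071989e+00, -1.20989497e-01]), 'qd': array([ 0.00051663,  0.0003001 , -0.00141951, -0.0002854 ,  0.00028057,
        0.00046127]), 'effort': array([-7.79829297e-04, -4.16775835e+01, -2.45807970e+01, -2.66126654e-04,
        1.07564570e-02, -1.14701773e-06]), 'position': array([0.14253869, 0.55653441, 0.24944415]), 'ee_rot': array([ 4.77150295e-04,  7.90002356e-01,  6.13103111e-01, -7.91019014e-04]), 'contact_force': array([-0.15412735,  0.17532318,  0.00025547]), 'moment': array([-0.00816942, -0.01514939, -0.00309628]), 'width': 0.08547807880316448}
scene {'fx': 445.8428754803795, 'fy': 445.8428754803795, 'cx': 313.03387051655244, 'cy': 203.99420019688006, 'k1': 0.033096849117886275, 'camera_from_world': array([[ 0.5657871 ,  0.82448024, -0.0108306 , -0.24691945],
       [-0.48925669,  0.34626004,  0.80045729,  0.09481032],
   
[... 224 characters left out ...]
02, 'k1': -0.021151424654209685, 'camera_from_world': array([[ 0.01542443, -0.99968099, -0.0199999 , -0.02644054],
       [ 0.98205147,  0.01138585,  0.18826914, -0.51672953],
       [-0.18798137, -0.02254488,  0.98191381, -1.68536797],
       [ 0.        ,  0.        ,  0.        ,  1.        ]])}
wrist {'fx': 350.89785354629777, 'fy': 350.89785354629777, 'cx': 322.1328494002366, 'cy': 197.7920407196436, 'k1': 0.019950497953072, 'camera_from_world': array([[ 0.24767643,  0.96884196, -0.00128198, -0.57402413],
       [-0.92342969,  0.23566638, -0.30288441,  0.03904549],
       [-0.29314501,  0.07620115,  0.95302644, -0.38082312],
       [ 0.        ,  0.        ,  0.        ,  1.        ]])}
```

View pics/scene0.png

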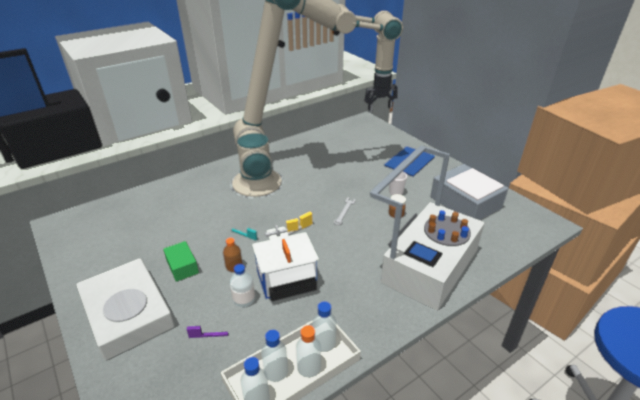

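View pics/top0.png

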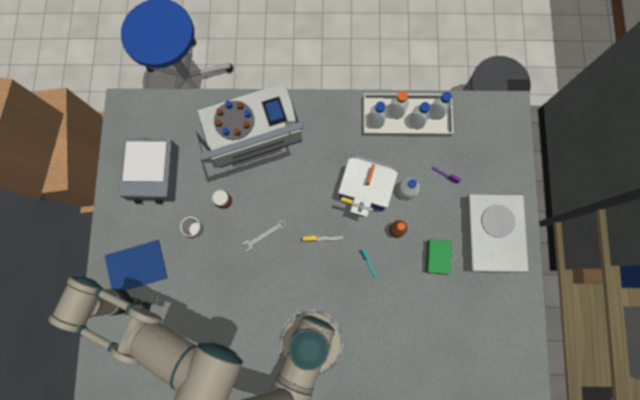

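View pics/wrist0.png

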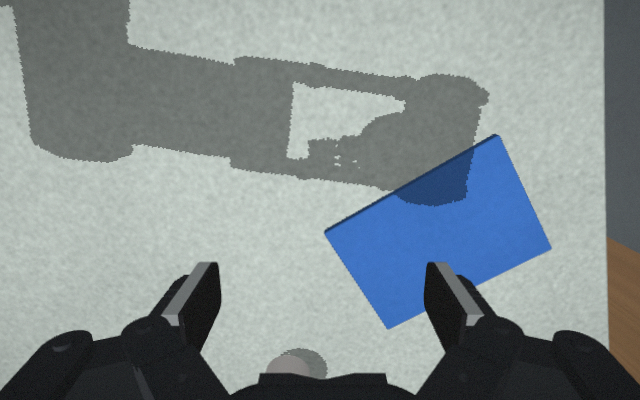

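The top view shows the crate at about (367,185). The target pin's yellow grip is at (346,201), and a larger yellow look-alike lies on the bench at (322,239). The changer's front is around (250,160). Next I'll write helpers and zoom in.

```bash
cat > h.py <<'E'
import numpy as np, cv2, math
from scipy.spatial.transform import Rotation as R
from scipy.optimize import least_squares
def proj(c,P):
    P=np.atleast_2d(P); M=np.array(c['camera_from_world'])
    q=P@M[:3,:3].T+M[:3,3]; u=q[:,0]/-q[:,2]; v=-q[:,1]/-q[:,2]
    k=1+c['k1']*(u*u+v*v)
    return np.c_[c['fx']*u*k+c['cx'],c['fy']*v*k+c['cy']]
def ray(c,px):
    K=np.array([[c['fx'],0,c['cx']],[0,c['fy'],c['cy']],[0,0,1.]])
    s=cv2.undistortPoints(np.array([[px]],float),K,np.array([c['k1'],0,0,0.]))[0,0]
    M=np.array(c['camera_from_world']); d=M[:3,:3].T@np.array([s[0],-s[1],-1.]); o=-M[:3,:3].T@M[:3,3]
    return o,d/np.linalg.norm(d)
def onplane(c,px,z):
    o,d=ray(c,px); return o+d*(z-o[2])/d[2]
def tri(c1,p1,c2,p2):
    o1,d1=ray(c1,p1);o2,d2=ray(c2,p2)
    A=np.c_[d1,-d2]; t=np.linalg.lstsq(A,o2-o1,rcond=None)[0]
    a=o1+d1*t[0]; b=o2+d2*t[1]; return (a+b)/2,np.linalg.norm(a-b)
def crop(img,x0,y0,x1,y1,s,name):
    im=cv2.resize(img[y0:y1,x0:x1],None,fx=s,fy=s,interpolation=cv2.INTER_CUBIC); cv2.imwrite('pics/'+name,im)
def pose(yaw,xy,z=0):
    T=np.eye(4);T[:3,:3]=R.from_euler('z',yaw).as_matrix();T[:3,3]=[xy[0],xy[1],z];return T
def ap(T,p): return T[:3,:3]@np.array(p,float)+T[:3,3]
E
python3 - <<'E'
from h import *
t=cv2.imread('pics/top0.png');s=cv2.imread('pics/scene0.png')
crop(t,325,145,425,220,8,'t_crate.png')
crop(t,190,80,310,180,6,'t_chg.png')
crop(s,240,200,340,300,6,'s_crate.png')
crop(s,360,140,490,300,4.5 and 3.7,'s_chg.png')
E
```

```text
(no output)
```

View pics/t_crate.png

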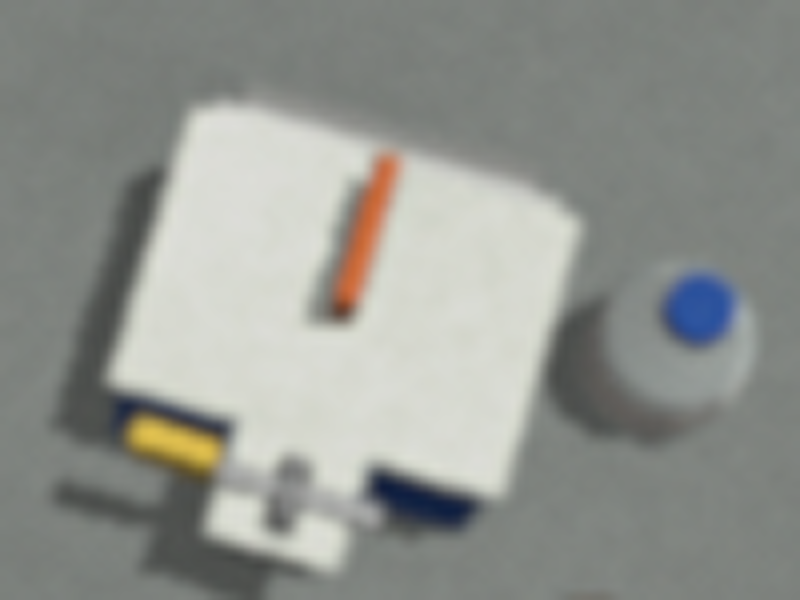

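View pics/t_chg.png

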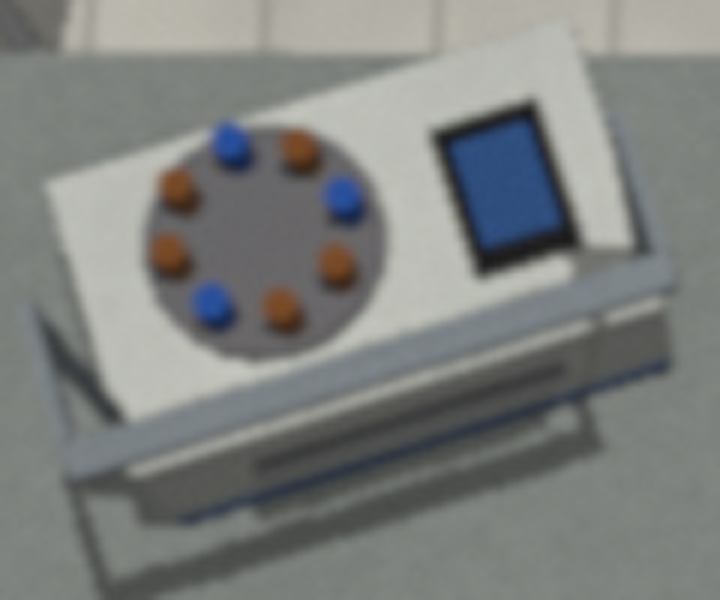

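View pics/s_crate.png

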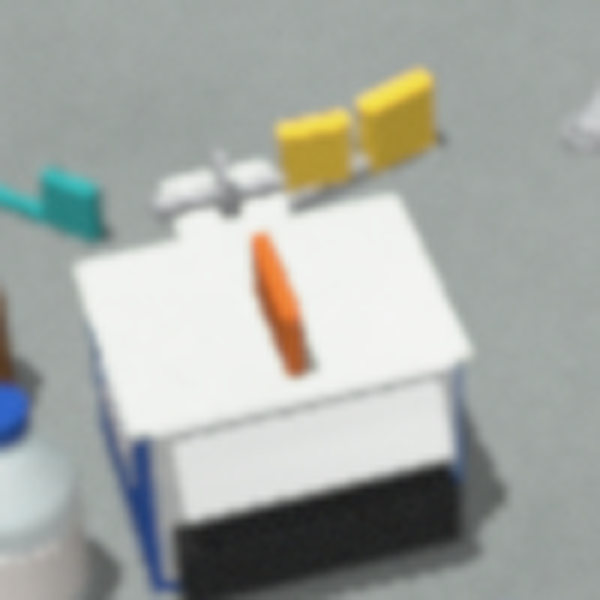

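View pics/s_chg.png

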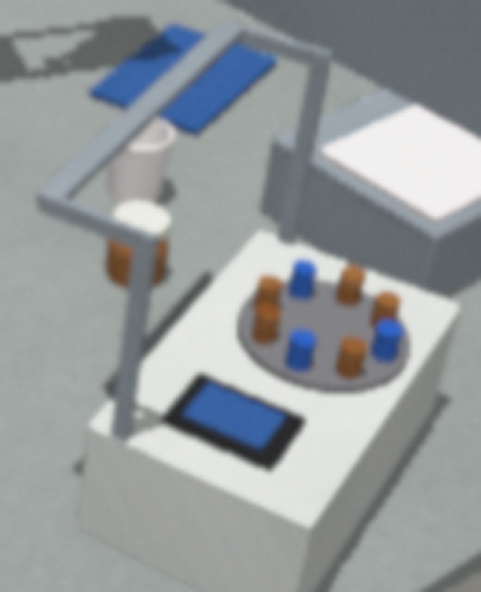

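```bash
cat >> h.py <<'E'
def unc(p,x0,y0,s): return np.array([(p[0]+.5)/s-.5+x0,(p[1]+.5)/s-.5+y0])
def fit2(model,meas):
    m=np.array(model)[:,:2];q=np.array(meas)[:,:2]
    mc=m.mean(0);qc=q.mean(0);a=m-mc;b=q-qc
    yaw=math.atan2((a[:,0]*b[:,1]-a[:,1]*b[:,0]).sum(),(a*b).sum())
    Rm=np.array([[math.cos(yaw),-math.sin(yaw)],[math.sin(yaw),math.cos(yaw)]])
    t=qc-Rm@mc; return yaw,t,(q-(m@Rm.T+t))
E
cat > m1.py <<'E'
from h import *
from rig import manip
ct=manip.calibration('top');cs=manip.calibration('scene')
lid=[(-.066,-.09),(-.066,.09),(.066,.09),(.066,-.09)]
T=[onplane(ct,unc(p,325,145,8),.126) for p in [(505,498),(108,385),(192,105),(582,218)]]
S=[onplane(cs,unc(p,240,200,6),.126) for p in [(75,266),(405,195),(471,355),(135,440)]]
for n,q in(('T',T),('S',S),('both',None)):
    if q is None: y,t,r=fit2(lid+lid,T+S)
    else: y,t,r=fit2(lid,q)
    print(n,math.degrees(y),t,'\n',np.round(r*1000,1).tolist())
ch=[(0,.17),(0,-.17),(.2,-.17),(.2,.17)]
T=[onplane(ct,unc(p,190,80,6),.128) for p in [(130,476),(668,310),(572,22),(45,185)]]
S=[onplane(cs,unc(p,360,140,3.7),.128) for p in [(262,232),(88,428),(312,525),(462,308)]]
for n,q in(('T',T),('S',S),('both',None)):
    if q is None: y,t,r=fit2(ch+ch,T+S)
    else: y,t,r=fit2(ch,q)
    print(n,math.degrees(y),t,'\n',np.round(r*1000,1).tolist())
E
python3 m1.py
```

```text
T -15.866014156408694 [ 0.56664872 -0.19804246] 
 [[-0.3, -0.7], [-0.7, 0.9], [1.1, 0.2], [-0.1, -0.5]]
S -16.446967145452973 [ 0.56718463 -0.19510488] 
 [[-2.2, -1.2], [0.3, 3.8], [-1.2, -1.8], [3.1, -0.8]]
both -16.157292103942897 [ 0.56691668 -0.19657367] 
 [[-0.2, -2.6], [-1.5, -0.7], [0.5, -0.8], [0.2, -1.7], [-2.3, 0.7], [1.1, 5.4], [-0.6, -0.7], [2.8, 0.5]]
T 18.653497716130275 [0.6978119  0.20509525] 
 [[2.6, -0.0], [1.1, 0.2], [-1.7, -0.0], [-1.9, -0.2]]
S 19.084543754708612 [0.70287671 0.20539218] 
 [[2.9, 0.1], [2.0, -0.3], [-4.4, 3.9], [-0.5, -3.8]]
both 18.867945167346566 [0.70034303 0.20524526] 
 [[0.7, 0.1], [-2.1, -0.2], [-4.6, -1.1], [-3.6, -0.8], [4.8, 0.0], [5.2, 0.1], [-1.5, 5.0], [1.2, -3.1]]
```

```bash
cat > m2.py <<'E'
from h import *
from rig import manip
st=manip.get_state()
q=st['ee_rot'];Rt=R.from_quat([q[1],q[2],q[3],q[0]]).as_matrix();p=st['position']
cw=manip.calibration('wrist')['camera_from_world']
cam=-cw[:3,:3].T@cw[:3,3]
print('cam in tool',Rt.T@(cam-p),'\n view dir in tool',Rt.T@(-cw[2,:3]),'right',Rt.T@cw[0,:3])
C=pose(math.radians(-16),(.5667,-.1975)); H=pose(math.radians(18.7),(.699,.205))
for n,T,x in [('pin',C,(-.092,.053,.126)),('staple',C,(-.092,0,.139)),('rib',C,(.022,0,.156)),('strip',C,(.0934,0,.0845)),('cleat',H,(-.018,0,.1112)),('lidhung',H,(-.096,0,.132)),('lamp',H,(-.055,0,.334)),('ribhung',H,(-.074,0,.168))]:
    w=ap(T,x);print(n,w.round(4),math.degrees(math.atan2(w[1],w[0])),np.hypot(*w[:2]))
ct=manip.calibration('top')
for n,px in [('blue',(409,190)),('orange',(398,229)),('jar',(221,198)),('beaker',(190,228)),('wrench1',(247,246)),('wrench2',(282,225)),('decoyh',(308,239)),('decoytip',(343,238)),('teal',(365,253)),('tip',(439,256))]:
    print(n,onplane(ct,px,0.0).round(3),onplane(ct,px,0.1).round(3))
E
python3 m2.py
```

```text
cam in tool [-0.00029929 -0.07841221 -0.12449672] 
 view dir in tool [5.23038024e-04 3.03079874e-01 9.52965013e-01] right [ 9.99999781e-01 -5.44971929e-04 -3.75530981e-04]
pin [ 0.4929 -0.1212  0.126 ] -13.81461837785385 0.5075545363882611
staple [ 0.4783 -0.1721  0.139 ] -19.795307597788014 0.5083001376365868
rib [ 0.5878 -0.2036  0.156 ] -19.100303281337833 0.6220958903239375
strip [ 0.6565 -0.2232  0.0845] -18.78121746055592 0.6934021410011948
cleat [0.682  0.1992 0.1112] 16.28550731428079 0.710456386205569
lidhung [0.6081 0.1742 0.132 ] 15.98785455618793 0.6325341696183762
lamp [0.6469 0.1874 0.334 ] 16.15289995196307 0.673491038400958
ribhung [0.6289 0.1813 0.168 ] 16.078983664279892 0.6545103545492984
blue [ 0.567 -0.365 -0.   ] [ 0.545 -0.348  0.1  ]
orange [ 0.416 -0.321  0.   ] [ 0.404 -0.306  0.1  ]
jar [0.527 0.353 0.   ] [0.508 0.329 0.1  ]
beaker [0.41  0.465 0.   ] [0.398 0.435 0.1  ]
wrench1 [0.345 0.245 0.   ] [0.336 0.227 0.1  ]
wrench2 [0.426 0.116 0.   ] [0.413 0.106 0.1  ]
decoyh [0.374 0.016 0.   ] [0.364 0.012 0.1  ]
decoytip [ 0.38  -0.115  0.   ] [ 0.369 -0.112  0.1  ]
teal [ 0.325 -0.197  0.   ] [ 0.317 -0.189  0.1  ]
tip [ 0.317 -0.471  0.   ] [ 0.31  -0.448  0.1  ]
```

```bash
cat >> h.py <<'E'
def getpose(st):
    q=st['ee_rot'];return R.from_quat([q[1],q[2],q[3],q[0]]),np.array(st['position'])
def plan(R0,p0,R1,p1,n=None):
    """constant row repeated n times (screw)"""
    rv=(R0.inv()*R1).as_rotvec(); D=R0.inv().apply(np.array(p1)-p0)
    if n is None: n=max(int(np.ceil(np.linalg.norm(rv)/.08)),int(np.ceil(np.linalg.norm(D)*1.12/.0417)),1)
    S=sum(R.from_rotvec(rv/n*k).as_matrix() for k in range(n)); d=np.linalg.solve(S,D)
    print('n',n,'dpos',(d/.4).round(4).tolist(),'ang',(rv/n/.08).round(3).tolist(),'mm/row',np.linalg.norm(d)*1000)
    return n
def tool(xaz,lean=0,leanaz=0):
    """tool z down leaning by lean towards leanaz; x axis horizontal at xaz if lean=0 or perpendicular"""
    z=np.array([math.sin(lean)*math.cos(leanaz),math.sin(lean)*math.sin(leanaz),-math.cos(lean)])
    x=np.array([math.cos(xaz),math.sin(xaz),0]);x-=z*(x@z);x/=np.linalg.norm(x)
    return R.from_matrix(np.c_[x,np.cross(z,x),z])
E
python3 - <<'E'
from h import *
from rig import manip
R0,p0=getpose(manip.get_state())
C=pose(math.radians(-16),(.5667,-.1975))
pin=ap(C,(-.092,.053,.126)); print(pin)
plan(R0,p0,tool(math.radians(-16)),[pin[0],pin[1],.27],25)
E
```

```text
[ 0.4928727  -0.12119449  0.126     ]
n 25 dpos [-0.0064, 0.0848, -0.002] ang [0.0, 0.001, 0.8] mm/row 34.03733141396016
```

```bash
python3 - <<'E'
from h import *
from rig import manip
R0,p=getpose(manip.get_state())
d=np.array([-.006,.085,-.002])*.4
for k in range(26):
    if k%3==0: print(k,p.round(3),np.hypot(p[0],p[1]).round(3))
    p=p+R0.apply(d);R0=R0*R.from_rotvec([0,0,.8*.08])
E
```

```text
0 [0.143 0.557 0.25 ] 0.575
3 [0.237 0.518 0.252] 0.57
6 [0.323 0.463 0.254] 0.564
9 [0.396 0.392 0.257] 0.557
12 [0.455 0.308 0.259] 0.549
15 [0.496 0.214 0.262] 0.54
18 [0.519 0.115 0.264] 0.531
21 [0.522 0.013 0.267] 0.522
24 [ 0.506 -0.088  0.269] 0.514
```

send_rows(
  delta_pos=[
    [-0.006,0.085,-0.002],
    [-0.006,0.085,-0.002],
    [-0.006,0.085,-0.002],
    [-0.006,0.085,-0.002],
    [-0.006,0.085,-0.002],
  ],
  angular=[
    [0,0,0.8],
    [0,0,0.8],
    [0,0,0.8],
    [0,0,0.8],
    [0,0,0.8],
  ],
  hand=60,
  squeeze=50,
)

```text
clock: 0.57
position: [0.2969, 0.4827, 0.2539]
ee_rot: [0.0, 0.878, 0.478, -0.0]
contact_force: [1.0, 0.1, -0.1]
width: 0.0599
```

send_rows(
  delta_pos=[
    [-0.006,0.085,-0.002],
    [-0.006,0.085,-0.002],
    [-0.006,0.085,-0.002],
    [-0.006,0.085,-0.002],
    [-0.006,0.085,-0.002],
  ],
  angular=[
    [0,0,0.8],
    [0,0,0.8],
    [0,0,0.8],
    [0,0,0.8],
    [0,0,0.8],
  ],
)

```text
clock: 0.98
position: [0.4187, 0.364, 0.2579]
ee_rot: [-0.0, 0.943, 0.332, -0.0]
contact_force: [0.4, 0.6, -0.9]
width: 0.06
```

send_rows(
  delta_pos=[
    [-0.006,0.085,-0.002],
    [-0.006,0.085,-0.002],
    [-0.006,0.085,-0.002],
    [-0.006,0.085,-0.002],
    [-0.006,0.085,-0.002],
  ],
  angular=[
    [0,0,0.8],
    [0,0,0.8],
    [0,0,0.8],
    [0,0,0.8],
    [0,0,0.8],
  ],
)

```text
clock: 1.4
position: [0.4969, 0.2133, 0.262]
ee_rot: [-0.0, 0.984, 0.177, -0.0]
contact_force: [1.4, 0.3, 0.2]
width: 0.06
```

send_rows(
  delta_pos=[
    [-0.006,0.085,-0.002],
    [-0.006,0.085,-0.002],
    [-0.006,0.085,-0.002],
    [-0.006,0.085,-0.002],
    [-0.006,0.085,-0.002],
  ],
  angular=[
    [0,0,0.8],
    [0,0,0.8],
    [0,0,0.8],
    [0,0,0.8],
    [0,0,0.8],
  ],
)

```text
clock: 1.82
position: [0.5236, 0.0457, 0.266]
ee_rot: [-0.0, 1.0, 0.018, -0.0]
contact_force: [0.6, 0.2, 0.9]
width: 0.0602
```

send_rows(
  delta_pos=[
    [-0.006,0.085,-0.002],
    [-0.006,0.085,-0.002],
    [-0.006,0.085,-0.002],
    [-0.006,0.085,-0.002],
    [-0.006,0.085,-0.002],
  ],
  angular=[
    [0,0,0.8],
    [0,0,0.8],
    [0,0,0.8],
    [0,0,0.8],
    [0,0,0.8],
  ],
)

```text
clock: 2.23
position: [0.4963, -0.1219, 0.27]
ee_rot: [-0.0, 0.99, -0.141, -0.0]
contact_force: [0.0, 0.1, 0.4]
width: 0.0605
```

```bash
cat > shot.py <<'E'
import sys,json
from h import *
from rig import manip
def shot(cam,tag):
    c=manip.calibration(cam); im=manip.get_image(cam)
    cv2.imwrite(f'pics/{tag}.png',im); json.dump({k:(np.array(v).tolist()) for k,v in c.items()},open(f'pics/{tag}.json','w'))
    st=manip.get_state(); print(tag,'t',round(st['clock'],2),'p',st['position'].round(4),'q',st['qpos'].round(3))
def cal(tag): 
    c=json.load(open(f'pics/{tag}.json')); c['camera_from_world']=np.array(c['camera_from_world']); return c
if __name__=='__main__':
    for a in sys.argv[1:]:
        cam,tag=a.split(':'); shot(cam,tag)
E
python3 - <<'E'
from h import *
from rig import manip
from shot import shot
shot('wrist','w1')
E
```

```text
w1 t 2.28 p [ 0.4946 -0.128   0.2701] q [-0.384  0.168  1.601 -0.007  1.373 -0.094]
```

View pics/w1.png

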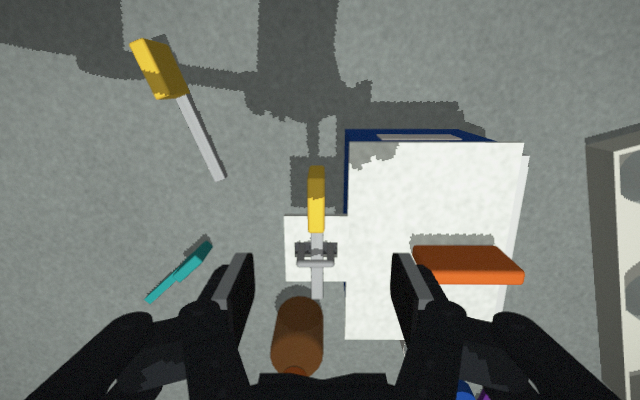

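```bash
python3 - <<'E'
from h import *
t=cv2.imread('pics/w1.png')
crop(t,270,125,370,305,3.3,'w1a.png'); crop(t,270,150,370,225,8,'w1b.png')
E
```

```text
(no output)
```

View pics/w1b.png

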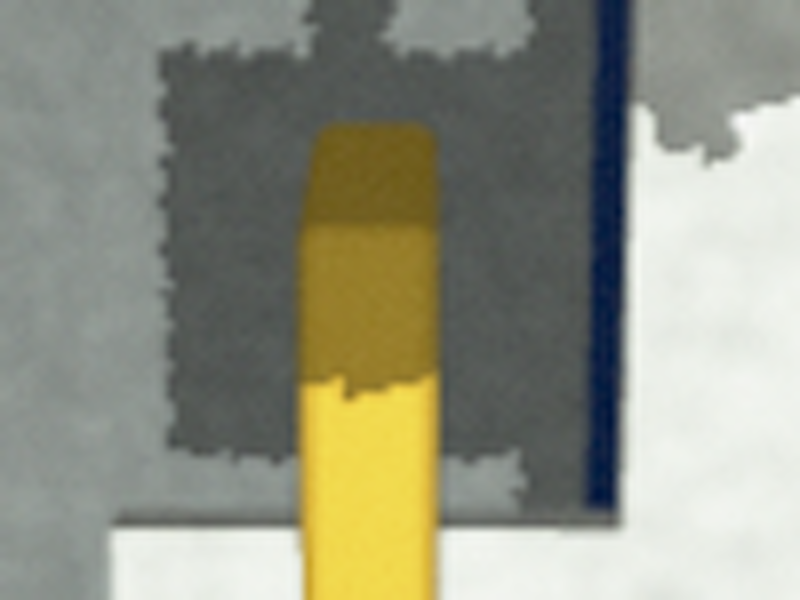

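```bash
python3 - <<'E'
from h import *
from rig import manip
from shot import cal
c=cal('w1');im=cv2.imread('pics/w1.png')
C=pose(math.radians(-16),(.5667,-.1975))
for n,x in [('FL',(-.066,.09,.126)),('RL',(.066,.09,.126)),('FR',(-.066,-.09,.126)),('tabFL',(-.118,.03,.126)),('ribFt',(-.012,0,.172)),('ribRt',(.058,0,.172)),('grip1',(-.098,.073,.168)),('grip2',(-.086,.073,.168)),('grip3',(-.098,.033,.168)),('grip4',(-.086,.033,.168))]:
    print(n,proj(c,ap(C,x))[0].round(1))
print('now',manip.get_state()['position'],manip.get_state()['ee_rot'])
E
```

```text
FL [352.5 141.8]
RL [526.8 140.8]
FR [348.1 338.4]
tabFL [287.1 215.7]
ribFt [430.6 277.2]
ribRt [529.6 277.3]
grip1 [309.  177.1]
grip2 [327.  177.1]
grip3 [309.8 232.7]
grip4 [327.  232.6]
now [ 0.49458358 -0.12797877  0.27013032] [ 3.60339329e-03  9.89585585e-01 -1.43898855e-01 -7.10100224e-04]
```

```bash
python3 - <<'E'
from h import *
from rig import manip
from shot import *
shot('wrist','w2')
c=cal('w2');im=cv2.imread('pics/w2.png')
crop(im,270,115,370,190,8,'w2b.png'); crop(im,500,110,560,300,3,'w2c.png')
C=pose(math.radians(-16),(.5667,-.1975))
for n,x in [('FL',(-.066,.09,.126)),('RL',(.066,.09,.126)),('FR',(-.066,-.09,.126)),('tabFL',(-.118,.03,.126)),('ribFt',(-.012,0,.172)),('ribRt',(.058,0,.172)),('grip1',(-.098,.073,.168)),('grip2',(-.086,.073,.168)),('grip3',(-.098,.033,.168)),('grip4',(-.086,.033,.168))]:
    print(n,proj(c,ap(C,x))[0].round(1))
# edges: white mask
hsv=cv2.cvtColor(im,cv2.COLOR_BGR2HSV); w=((hsv[...,1]<30)&(hsv[...,2]>215))
for r in range(140,340,20):
    xs=np.where(w[r,300:560])[0]+300
    print(r,xs.min(),xs.max(),end=' | ')
y=cv2.inRange(hsv,(18,120,60),(35,255,255))
n,l,s,ce=cv2.connectedComponentsWithStats(y)
for i in range(1,n):
    if s[i,4]>200: print(s[i],ce[i])
E
```

```text
w2 t 2.33 p [ 0.4955 -0.1247  0.2701] q [-0.381  0.168  1.601 -0.003  1.373 -0.094]
FL [352.5 131.9]
RL [528.7 129.9]
FR [349.1 330.6]
tabFL [287.  207.2]
ribFt [431.8 267.6]
ribRt [531.7 267.2]
grip1 [308.6 166.8]
grip2 [326.9 166.7]
grip3 [309.8 223.2]
grip4 [327.1 223.1]
140 399 524 | 160 370 529 | 180 349 525 | 200 349 521 | 220 300 517 | 240 338 514 | 260 300 419 | 280 347 506 | 300 347 503 | 320 346 491 | [ 127   29   61   63 2177] [156.90996785  60.212678  ]
[ 307  156   18   67 1134] [315.58112875 189.07848325]
```

View pics/w2.png

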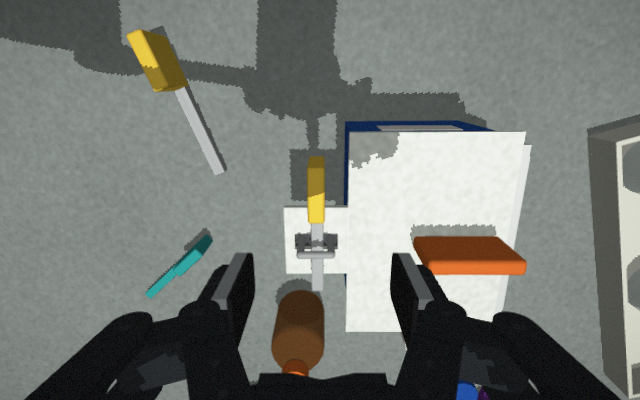

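```bash
python3 - <<'E'
from h import *
from rig import manip
R0,p0=getpose(manip.get_state())
C=pose(math.radians(-16),(.5667,-.1975))
t=ap(C,(-.0935,.053,.153))
print(R0.as_euler('xyz',degrees=True),p0,t)
plan(R0,p0,tool(math.radians(-16)),t,5)
E
```

```text
[ 1.79842501e+02  2.12129949e-02 -1.64088672e+01] [ 0.49546939 -0.12469155  0.2700723 ] [ 0.49143081 -0.12078104  0.153     ]
n 5 dpos [-0.0025, -0.0014, 0.0585] ang [0.007, 0.001, -0.018] mm/row 23.44144311250736
```

send_rows(
  delta_pos=[
    [-0.003,-0.001,0.059],
    [-0.003,-0.001,0.059],
    [-0.003,-0.001,0.059],
    [-0.003,-0.001,0.059],
    [-0.002,-0.001,0.056],
  ],
  angular=[
    [0,0,-0.02],
    [0,0,-0.02],
    [0,0,-0.02],
    [0,0,-0.02],
    [0,0,-0.02],
  ],
  hand=45,
)

```text
clock: 2.75
position: [0.4914, -0.116, 0.1522]
ee_rot: [-0.0, 0.991, -0.135, -0.0]
contact_force: [-0.1, -0.7, 0.8]
width: 0.0451
```

send_rows(
  delta_pos=[
    [0,0,0],
    [0,0,0],
    [0,0,0],
  ],
  angular=[
    [0,0,0],
    [0,0,0],
    [0,0,0],
  ],
  hand=5,
  squeeze=50,
)

```text
clock: 3.0
position: [0.4927, -0.1168, 0.1545]
ee_rot: [0.0, 0.991, -0.135, 0.001]
contact_force: [0.5, 0.1, 0.3]
width: 0.011
```

```bash
python3 shot.py wrist:w3
```

```text
w3 t 3.05 p [ 0.493  -0.1169  0.1549] q [-0.37   0.248  1.8    0.     1.091 -0.099]
```

View pics/w3.png

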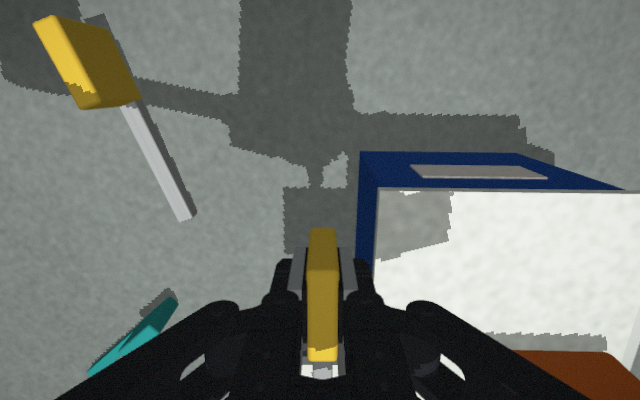

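send_rows(
  delta_pos=[
    [0,0,-0.008],
    [0,-0.03,0],
    [0,-0.05,0],
    [0,-0.05,0],
    [0,-0.05,0],
  ],
  angular=[
    [0,0,0],
    [0,0,0],
    [0,0,0],
    [0,0,0],
    [0,0,0],
  ],
)

```text
clock: 3.47
position: [0.5119, -0.0461, 0.1577]
ee_rot: [-0.0, 0.991, -0.136, 0.001]
contact_force: [0.4, 0.5, -0.7]
width: 0.0112
```

send_rows(
  delta_pos=[
    [0,-0.05,0],
    [0,-0.05,0],
    [0,0,0],
  ],
  angular=[
    [0,0,0],
    [0,0,0],
    [0,0,0],
  ],
)

```text
clock: 3.72
position: [0.5232, -0.0052, 0.1576]
ee_rot: [-0.001, 0.991, -0.134, 0.001]
contact_force: [0.2, -0.5, -1.1]
width: 0.011
```

```bash
python3 shot.py wrist:w4 top:t4; python3 - <<'E'
from h import *
crop(cv2.imread('pics/t4.png'),280,140,420,245,5.5,'t4a.png')
E
```

```text
w4 t 3.77 p [ 0.5226 -0.0068  0.1575] q [-1.470e-01  2.680e-01  1.762e+00  1.000e-03  1.109e+00  1.220e-01]
t4 t 3.82 p [ 0.5223 -0.0079  0.1574] q [-0.148  0.268  1.763 -0.     1.109  0.122]
```

View pics/w4.png

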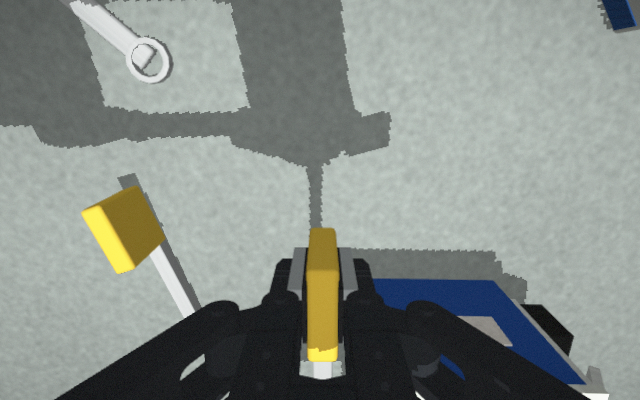

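View pics/t4a.png

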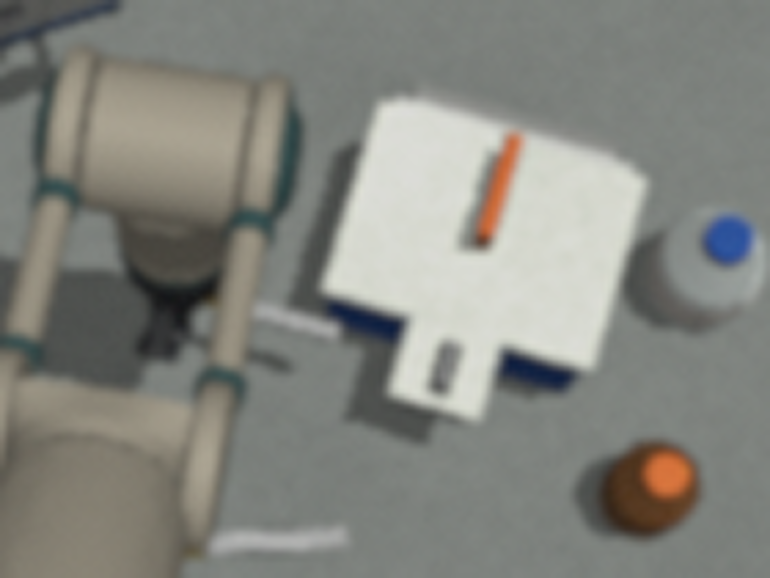

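send_rows(
  delta_pos=[
    [0,-0.04,0],
    [0,-0.02,0.06],
    [0,0,0.08],
    [0,0,0.08],
    [0,0,0.07],
  ],
  angular=[
    [0,0,0],
    [0,0,0],
    [0,0,0],
    [0,0,0],
    [0,0,0],
  ],
)

```text
clock: 4.23
position: [0.5282, 0.0137, 0.0398]
ee_rot: [0.0, 0.991, -0.136, 0.0]
contact_force: [-0.2, -0.0, -1.2]
width: 0.0116
```

send_rows(
  delta_pos=[
    [0,0,0.024],
    [0,0,0],
    [0,0,0],
  ],
  angular=[
    [0,0,0],
    [0,0,0],
    [0,0,0],
  ],
)

```text
clock: 4.48
position: [0.5288, 0.0136, 0.0314]
ee_rot: [0.0, 0.991, -0.136, 0.0]
contact_force: [0.8, -0.6, -0.3]
width: 0.0112
```

send_rows(
  delta_pos=[
    [0,0,0.006],
    [0,0,0],
  ],
  angular=[
    [0,0,0],
    [0,0,0],
  ],
)

```text
clock: 4.65
position: [0.529, 0.0138, 0.0294]
ee_rot: [-0.0, 0.991, -0.136, 0.001]
contact_force: [-0.6, -0.4, -1.1]
width: 0.0113
```

send_rows(
  delta_pos=[
    [0,0,0],
    [0,0,0],
    [0,0,0],
  ],
  angular=[
    [0,0,0],
    [0,0,0],
    [0,0,0],
  ],
  hand=50,
)

```text
clock: 4.9
position: [0.5287, 0.0141, 0.0292]
ee_rot: [-0.0, 0.991, -0.136, 0.001]
contact_force: [0.7, -0.1, 0.2]
width: 0.0472
```

```bash
python3 shot.py wrist:w5
```

```text
w5 t 4.95 p [0.5286 0.0142 0.0292] q [-0.105  0.428  1.906  0.     0.806  0.167]
```

View pics/w5.png

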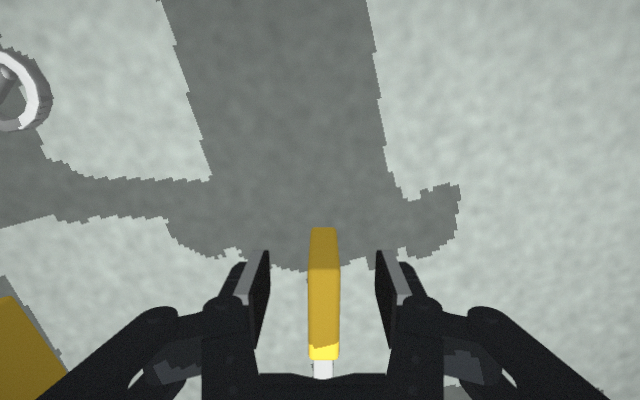

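send_rows(
  delta_pos=[
    [0,0,-0.05],
    [0,0,-0.1],
    [0,0,-0.1],
    [0,0,-0.1],
    [0,0,-0.1],
  ],
  angular=[
    [0,0,0],
    [0,0,0],
    [0,0,0],
    [0,0,0],
    [0,0,0],
  ],
)

```text
clock: 5.37
position: [0.5279, 0.0143, 0.2108]
ee_rot: [-0.0, 0.991, -0.136, 0.0]
contact_force: [0.7, -0.0, -0.5]
width: 0.0498
```

```bash
python3 - <<'E'
from h import *
from rig import manip
st=manip.get_state();R0,p0=getpose(st);print(p0,st['qpos'].round(2))
H=pose(math.radians(18.7),(.699,.205))
t=ap(H,(-.23,0,.25))
plan(R0,p0,tool(math.radians(108.7),math.radians(25),math.radians(18.7)),t,30)
E
```

```text
[0.52786567 0.01426029 0.21077891] [-0.1   0.23  1.67  0.    1.24  0.17]
n 30 dpos [0.0055, -0.0111, -0.0053] ang [-0.104, 0.197, -0.887] mm/row 5.387144001554395
```

send_rows(
  delta_pos=[
    [0.0055,-0.011,-0.005],
    [0.0055,-0.011,-0.005],
    [0.0055,-0.011,-0.005],
    [0.0055,-0.011,-0.005],
    [0.0055,-0.011,-0.005],
  ],
  angular=[
    [-0.104,0.197,-0.887],
    [-0.104,0.197,-0.887],
    [-0.104,0.197,-0.887],
    [-0.104,0.197,-0.887],
    [-0.104,0.197,-0.887],
  ],
  hand=60,
)

```text
clock: 5.78
position: [0.5418, 0.0349, 0.219]
ee_rot: [0.026, 0.998, 0.043, 0.037]
contact_force: [0.1, -0.3, -0.2]
width: 0.0596
```

send_rows(
  delta_pos=[
    [0.0055,-0.011,-0.005],
    [0.0055,-0.011,-0.005],
    [0.0055,-0.011,-0.005],
    [0.0055,-0.011,-0.005],
    [0.0055,-0.011,-0.005],
  ],
  angular=[
    [-0.104,0.197,-0.887],
    [-0.104,0.197,-0.887],
    [-0.104,0.197,-0.887],
    [-0.104,0.197,-0.887],
    [-0.104,0.197,-0.887],
  ],
)

```text
clock: 6.2
position: [0.5464, 0.0593, 0.2279]
ee_rot: [0.051, 0.972, 0.219, 0.071]
contact_force: [-0.1, 0.1, -0.2]
width: 0.0599
```

send_rows(
  delta_pos=[
    [0.0055,-0.011,-0.005],
    [0.0055,-0.011,-0.005],
    [0.0055,-0.011,-0.005],
    [0.0055,-0.011,-0.005],
    [0.0055,-0.011,-0.005],
  ],
  angular=[
    [-0.104,0.197,-0.887],
    [-0.104,0.197,-0.887],
    [-0.104,0.197,-0.887],
    [-0.104,0.197,-0.887],
    [-0.104,0.197,-0.887],
  ],
)

```text
clock: 6.62
position: [0.5416, 0.0843, 0.2354]
ee_rot: [0.074, 0.913, 0.387, 0.104]
contact_force: [-0.4, 0.5, -0.1]
width: 0.0601
```

send_rows(
  delta_pos=[
    [0.0055,-0.011,-0.005],
    [0.0055,-0.011,-0.005],
    [0.0055,-0.011,-0.005],
    [0.0055,-0.011,-0.005],
    [0.0055,-0.011,-0.005],
  ],
  angular=[
    [-0.104,0.197,-0.887],
    [-0.104,0.197,-0.887],
    [-0.104,0.197,-0.887],
    [-0.104,0.197,-0.887],
    [-0.104,0.197,-0.887],
  ],
)

```text
clock: 7.03
position: [0.5279, 0.1063, 0.2409]
ee_rot: [0.095, 0.824, 0.543, 0.133]
contact_force: [-0.5, 0.1, 0.1]
width: 0.0601
```

send_rows(
  delta_pos=[
    [0.0055,-0.011,-0.005],
    [0.0055,-0.011,-0.005],
    [0.0055,-0.011,-0.005],
    [0.0055,-0.011,-0.005],
    [0.0055,-0.011,-0.005],
  ],
  angular=[
    [-0.104,0.197,-0.887],
    [-0.104,0.197,-0.887],
    [-0.104,0.197,-0.887],
    [-0.104,0.197,-0.887],
    [-0.104,0.197,-0.887],
  ],
)

```text
clock: 7.45
position: [0.5072, 0.1224, 0.2441]
ee_rot: [0.113, 0.707, 0.68, 0.157]
contact_force: [-0.3, -0.2, -0.5]
width: 0.06
```

send_rows(
  delta_pos=[
    [0.0055,-0.011,-0.005],
    [0.0055,-0.011,-0.005],
    [0.0055,-0.011,-0.005],
    [0.0055,-0.011,-0.005],
    [0.0055,-0.011,-0.005],
  ],
  angular=[
    [-0.104,0.197,-0.887],
    [-0.104,0.197,-0.887],
    [-0.104,0.197,-0.887],
    [-0.104,0.197,-0.887],
    [-0.104,0.197,-0.887],
  ],
)

```text
clock: 7.87
position: [0.482, 0.1304, 0.245]
ee_rot: [0.126, 0.567, 0.795, 0.176]
contact_force: [0.0, -0.4, -0.3]
width: 0.0603
```

send_rows(
  delta_pos=[
    [0,0,0],
    [0,0,0],
  ],
  angular=[
    [0,0,0],
    [0,0,0],
  ],
)

```text
clock: 8.03
position: [0.4824, 0.13, 0.2451]
ee_rot: [0.126, 0.57, 0.793, 0.176]
contact_force: [-0.6, -0.6, -0.7]
width: 0.0601
```

```bash
python3 shot.py wrist:w6
```

```text
w6 t 8.08 p [0.4828 0.1301 0.2452] q [ 0.04  -0.038  1.977  0.169  0.788 -1.95 ]
```

View pics/w6.png

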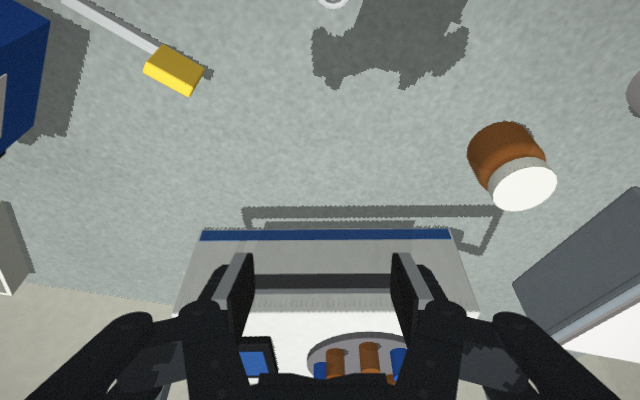

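```bash
python3 - <<'E'
from h import *
from shot import *
im=cv2.imread('pics/w6.png');c=cal('w6')
crop(im,160,215,490,325,2.4,'w6a.png')
H=pose(math.radians(18.7),(.699,.205))
for n,x in [('botL',(0,.17,0)),('botR',(0,-.17,0)),('topL',(0,.17,.128)),('topR',(0,-.17,.128)),('cleatL',(-.018,.1,.1112)),('cleatR',(-.018,-.1,.1112)),('cleatM',(-.018,0,.1112)),('clb',(0,0,.08))]:
    print(n,proj(c,ap(H,x))[0].round(1))
E
```

```text
botL [448.2 226.1]
botR [198.  226.4]
topL [479.7 312.9]
topR [167.2 313.3]
cleatL [415. 290.]
cleatR [231.9 290.3]
cleatM [323.4 290. ]
clb [323.3 275.6]
```

View pics/w6a.png

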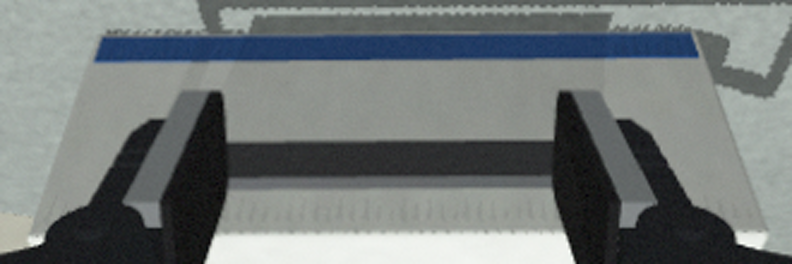

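```bash
cat >> h.py <<'E'
CY=math.radians(-16.2); C=pose(CY,(.5648,-.1970))
HY=math.radians(18.9); H=pose(HY,(.6976,.2061))
LEAN=math.radians(45)
E
python3 - <<'E'
from h import *
from rig import manip
st=manip.get_state();R0,p0=getpose(st);print(p0,st['qpos'].round(2))
T1=tool(CY+math.pi/2,LEAN,CY)
g=ap(C,(.022,0,.156)); pre=g-T1.as_matrix()[:,2]*.1
print(g,pre)
plan(R0,p0,T1,pre,15)
E
```

```text
[0.48282162 0.13010095 0.24522294] [ 0.04 -0.04  1.98  0.17  0.79 -1.95]
[ 0.58592646 -0.2031378   0.156     ] [ 0.51802344 -0.18341015  0.22671068]
n 15 dpos [-0.0531, 0.0008, 0.0055] ang [-0.281, -0.292, 0.417] mm/row 21.368391455402662
```

send_rows(
  delta_pos=[
    [-0.053,0.001,0.0055],
    [-0.053,0.001,0.0055],
    [-0.053,0.001,0.0055],
    [-0.053,0.001,0.0055],
    [-0.053,0.001,0.0055],
  ],
  angular=[
    [-0.281,-0.292,0.417],
    [-0.281,-0.292,0.417],
    [-0.281,-0.292,0.417],
    [-0.281,-0.292,0.417],
    [-0.281,-0.292,0.417],
  ],
)

```text
clock: 8.5
position: [0.516, 0.0283, 0.2376]
ee_rot: [0.19, 0.635, 0.723, 0.197]
contact_force: [0.2, 0.0, 0.5]
width: 0.0595
```

send_rows(
  delta_pos=[
    [-0.053,0.001,0.0055],
    [-0.053,0.001,0.0055],
    [-0.053,0.001,0.0055],
    [-0.053,0.001,0.0055],
    [-0.053,0.001,0.0055],
  ],
  angular=[
    [-0.281,-0.292,0.417],
    [-0.281,-0.292,0.417],
    [-0.281,-0.292,0.417],
    [-0.281,-0.292,0.417],
    [-0.281,-0.292,0.417],
  ],
)

```text
clock: 8.92
position: [0.5283, -0.0776, 0.2323]
ee_rot: [0.25, 0.692, 0.643, 0.215]
contact_force: [0.2, 0.7, -0.3]
width: 0.0603
```

send_rows(
  delta_pos=[
    [-0.053,0.001,0.0055],
    [-0.053,0.001,0.0055],
    [-0.053,0.001,0.0055],
    [-0.053,0.001,0.0055],
    [-0.053,0.001,0.0055],
  ],
  angular=[
    [-0.281,-0.292,0.417],
    [-0.281,-0.292,0.417],
    [-0.281,-0.292,0.417],
    [-0.281,-0.292,0.417],
    [-0.281,-0.292,0.417],
  ],
)

```text
clock: 9.33
position: [0.5198, -0.1837, 0.2271]
ee_rot: [0.306, 0.739, 0.554, 0.23]
contact_force: [-0.2, 0.5, -0.1]
width: 0.0601
```

send_rows(
  delta_pos=[
    [0,0,0],
    [0,0,0],
  ],
  angular=[
    [0,0,0],
    [0,0,0],
  ],
)

```text
clock: 9.5
position: [0.5194, -0.1828, 0.2264]
ee_rot: [0.305, 0.739, 0.555, 0.23]
contact_force: [-0.1, 0.8, -0.1]
width: 0.0597
```

```bash
python3 shot.py wrist:w7; python3 - <<'E'
from h import *
from rig import manip
from shot import cal
st=manip.get_state();R0,p0=getpose(st)
T1=tool(CY+math.pi/2,LEAN,CY)
g=ap(C,(.022,0,.156)); pre=g-T1.as_matrix()[:,2]*.1
print(p0,pre)
plan(R0,p0,T1,g,6)
c=cal('w7')
for n,x in [('ribFt',(-.012,.006,.172)),('ribFt',(-.012,-.006,.172)),('ribRt',(.058,.006,.172)),('ribRt',(.058,-.006,.172)),('RL',(.066,.09,.126)),('RR',(.066,-.09,.126)),('FL',(-.066,.09,.126)),('FR',(-.066,-.09,.126))]:
    print(n,proj(c,ap(C,x))[0].round(1))
E
```

```text
w7 t 9.55 p [ 0.5196 -0.1821  0.2266] q [-0.611 -0.011  2.206  0.896  0.299 -2.682]
[ 0.51958243 -0.18212517  0.22664247] [ 0.51802344 -0.18341015  0.22671068]
n 6 dpos [-0.0008, -0.0003, 0.0413] ang [-0.003, -0.005, 0.002] mm/row 16.527270944352694
ribFt [331.2 205.1]
ribFt [310.  205.1]
ribRt [328.9 246.7]
ribRt [312.8 246.7]
RL [430.1 196.7]
RR [211.5 197.1]
FL [504.7  71.3]
FR [135.3  71.6]
```

View pics/w7.png

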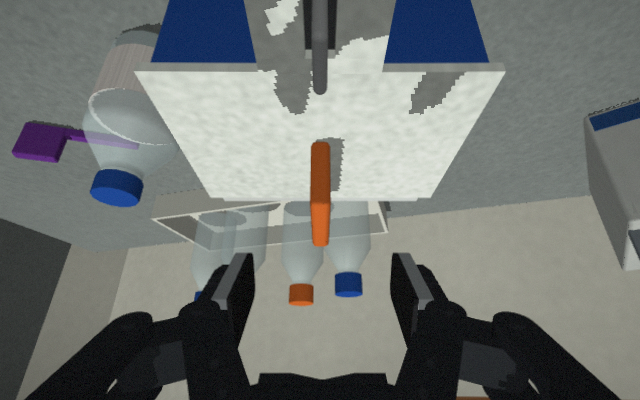

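```bash
cat > kin.py <<'E'
from h import *
def fk(q,P,frame=False):
    a,h,L1,e,L2,d,d4,L6=P
    X=lambda v:np.array(v,float)
    R1=R.from_euler('z',q[0]); 
    def ry(t): return R.from_euler('y',t)
    p=R1.apply(X([a,d,h])); 
    A=R1*ry(q[1]); p=p+A.apply(X([0,0,L1]))
    B=A*ry(q[2]); p=p+B.apply(X([e,0,L2]))      # forearm along local z
    D=B*R.from_euler('z',q[3]*S4); 
    p=p+D.apply(X([0,d4,0]))
    E=D*ry(q[4]); p=p+E.apply(X([0,0,L6]))
    # tool: z along E z ; x roll
    F=E*R.from_euler('z',S6*q[5]+O6)
    return F,p
S4=1;S6=1;O6=0
P0=[0,.3,.4,0,.4,.07,0,.2]
if __name__=='__main__':
    import kin,itertools
    data=[([1.19897,.276587,1.506133,0,1.36072,-.12099],(.14253869,.55653441,.24944415)),
    ([-.384,.168,1.601,-.007,1.373,-.094],(.4946,-.128,.2701)),([-.37,.248,1.8,0,1.091,-.099],(.493,-.1169,.1549)),
    ([-.147,.268,1.762,.001,1.109,.122],(.5226,-.0068,.1575)),([-.105,.428,1.906,0,.806,.167],(.5286,.0142,.0292)),
    ([.04,-.038,1.977,.169,.788,-1.95],(.4828,.1301,.2452)),([-.611,-.011,2.206,.896,.299,-2.682],(.5196,-.1821,.2266))]
    for s4 in (1,-1):
        kin.S4=s4; globals()['S4']=s4
        r=least_squares(lambda P:np.concatenate([fk(q,P)[1]-p for q,p in data]),P0)
        print(s4,r.x.round(4),'max resid mm',abs(r.fun).max()*1000, r.fun.reshape(-1,3).round(4).tolist()[-2:])
        for s6 in (1,-1):
            globals()['S6']=s6
            for q,p,w in [(data[5][0],0,[.126,.57,.793,.176]),(data[6][0],0,[.305,.739,.555,.23]),(data[0][0],0,[4.77e-4,.79,.6131,-.0008])]:
                F,_=fk(q,r.x); Rm=R.from_quat([w[1],w[2],w[3],w[0]])
                print('  s6',s6,(F.inv()*Rm).as_rotvec().round(3))
E
python3 kin.py
```

```text
1 [-6.000e-04  1.376e-01  6.299e-01  6.100e-02  4.219e-01  6.950e-02
 -1.000e-04  3.457e-01] max resid mm 0.4522834407870435 [[0.0001, -0.0001, -0.0001], [-0.0, 0.0, 0.0]]
  s6 1 [ 1.000e-03 -2.000e-03 -3.141e+00]
  s6 1 [-1.00e-03 -1.00e-03 -3.14e+00]
  s6 1 [0.    0.    3.142]
  s6 -1 [ 0.001 -0.    -0.758]
  s6 -1 [-1.000e-03 -1.000e-03 -2.221e+00]
  s6 -1 [0.  0.  2.9]
-1 [ 0.0644  0.0365  0.2602 -0.0688  0.4072  0.2736 -0.1977  0.011 ] max resid mm 33.77379531163427 [[-0.0106, -0.0338, -0.01], [-0.0011, -0.0009, 0.0054]]
  s6 1 [ 0.325  0.127 -2.882]
  s6 1 [ 0.223  0.45  -1.366]
  s6 1 [0.    0.    3.142]
  s6 -1 [ 0.001  0.242 -0.516]
  s6 -1 [ 0.001  0.468 -0.465]
  s6 -1 [0.  0.  2.9]
```

```bash
cat >> kin.py <<'E'
PK=[-6.0e-4,.1376,.6299,.0610,.4219,.0695,-1e-4,.3457]
O6=math.pi
LO=np.array([-2.89,-.75,.22,-1.18,.11,-2.7]);HI=np.array([2.89,2.08,2.7,4.32,2.71,2.7])
def ik(Rt,p,q0):
    def f(q):
        F,x=fk(q,PK); return np.concatenate([(x-p)*5,(F.inv()*Rt).as_rotvec()])
    best=None
    for s in [q0]+[np.r_[math.atan2(p[1],p[0])-.12,.2,1.8,k,.6,j] for k in(0,.8,-.8) for j in(-1.6,-2.4,1.5,.5)]:
        r=least_squares(f,np.clip(s,LO+1e-3,HI-1e-3),bounds=(LO-.5,HI+.5))
        if best is None or r.cost<best.cost-1e-9: best=r
        if r.cost<1e-8: break
    q=best.x; m=np.minimum(q-LO,HI-q); return q,best.cost,m
E
cat > ikt.py <<'E'
from kin import *
q0=np.array([-.4,0,2.2,.3,.4,-2.0])
for flip in (0,):
  for th in (30,35,40,45,50):
    L=math.radians(th)
    def T(yaw,l): return tool(yaw+math.pi/2+flip*math.pi,l,yaw)
    g=ap(C,(.022,0,.156)); T1=T(CY,L)
    poses=[('pre60',T1,g-T1.as_matrix()[:,2]*.06),('grip',T1,g),('lift150',T1,g+[0,0,.15])]
    h=ap(H,(-.074,0,.168)); poses.append(('hung',T(HY,L),h))
    for tip in (12,18):
        t=math.radians(tip)
        # lid tipped about y by t with strip edge at cleat rel (+.008,0,+.01)
        e=np.array([-.018+.008,0,.1112+.012]); Ry=R.from_euler('y',t)
        o=e-Ry.apply([.0934,0,-.0355]); gr=o+Ry.apply([.022,0,.036])
        poses.append((f'tip{tip}',T(HY,L-t),ap(H,gr)))
    for n,Rt,p in poses:
        q,c,m=ik(Rt,p,q0); print(flip,th,n,p.round(3),q.round(2),'cost%.1e'%c,'marg',m.min().round(2),m.argmin()+1)
E
python3 ikt.py
```

```text
0 30 pre60 [ 0.557 -0.195  0.208] [-0.53  0.11  1.96  0.22  0.57 -1.97] cost4.2e-30 marg 0.46 5
0 30 grip [ 0.586 -0.203  0.156] [-0.51  0.22  1.98  0.26  0.44 -2.01] cost1.5e-24 marg 0.33 5
0 30 lift150 [ 0.586 -0.203  0.306] [-0.51  0.08  1.74  0.15  0.82 -1.87] cost4.8e-20 marg 0.71 5
0 30 hung [0.628 0.182 0.168] [ 0.12  0.25  1.9   0.22  0.49 -1.95] cost6.9e-30 marg 0.38 5
0 30 tip12 [0.636 0.185 0.208] [ 0.15  0.29  1.64  0.07  0.9  -1.79] cost5.4e-29 marg 0.79 5
0 30 tip18 [0.645 0.188 0.213] [ 0.16  0.34  1.52  0.04  1.07 -1.75] cost2.3e-26 marg 0.95 6
0 35 pre60 [ 0.553 -0.194  0.205] [-0.54  0.09  2.04  0.36  0.44 -2.11] cost4.9e-31 marg 0.33 5
0 35 grip [ 0.586 -0.203  0.156] [-0.52  0.21  2.05  0.45  0.32 -2.2 ] cost5.1e-23 marg 0.21 5
0 35 lift150 [ 0.586 -0.203  0.306] [-0.52  0.05  1.81  0.21  0.7  -1.93] cost1.5e-22 marg 0.59 5
0 35 hung [0.628 0.182 0.168] [ 0.11  0.24  1.97  0.37  0.36 -2.1 ] cost2.4e-24 marg 0.25 5
0 35 tip12 [0.636 0.185 0.208] [ 0.14  0.26  1.72  0.11  0.78 -1.82] cost2.3e-30 marg 0.67 5
0 35 tip18 [0.645 0.188 0.213] [ 0.15  0.3   1.6   0.06  0.
[... 1030 characters left out ...]
87  0.23  0.52 -1.95] cost3.6e-29 marg 0.41 5
0 45 tip18 [0.645 0.188 0.213] [ 0.13  0.24  1.75  0.14  0.69 -1.85] cost5.2e-29 marg 0.58 5
0 50 pre60 [ 0.542 -0.19   0.195] [-0.61  0.09  2.29  1.9   0.26  2.59] cost3.4e-30 marg 0.11 6
0 50 grip [ 0.586 -0.203  0.156] [-0.57  0.23  2.26 -0.83 -0.3  -0.95] cost1.2e-18 marg -0.41 5
0 50 lift150 [ 0.586 -0.203  0.306] [-0.57 -0.    2.03  0.7   0.34 -2.43] cost1.5e-18 marg 0.23 5
0 50 hung [0.628 0.182 0.168] [0.07 0.25 2.18 2.18 0.24 2.35] cost4.5e-29 marg 0.13 5
0 50 tip12 [0.636 0.185 0.208] [ 0.11  0.19  1.94  0.37  0.38 -2.1 ] cost3.8e-25 marg 0.27 5
0 50 tip18 [0.645 0.188 0.213] [ 0.12  0.22  1.82  0.21  0.56 -1.92] cost4.0e-27 marg 0.45 5
```

```bash
cat > geo.py <<'E'
from kin import *
def quad(a,b,w):
    a=np.array(a,float);b=np.array(b,float);u=(b-a)/np.linalg.norm(b-a);n=np.array([-u[1],u[0]])*w/2
    return np.array([a+n,b+n,b-n,a-n])
box=lambda x0,x1,z0,z1:np.array([[x0,z0],[x1,z0],[x1,z1],[x0,z1]],float)
lidp={'strip':quad((93.4,-35.5),(72.9,0),6),'flange':box(66,72,-100,0),'foot':box(72,95.5,-100,-60)}
fix={'cleat':quad((-18,111.2),(0,80),6),'face':box(0,200,0,128),'bar':box(-66,-44,328,340)}
def samp(P,n=40):
    return np.concatenate([P[i]+(P[(i+1)%4]-P[i])*np.linspace(0,1,n)[:,None] for i in range(4)])
def clr(A,B):
    f=lambda P,Q:min(-cv2.pointPolygonTest(Q.astype(np.float32).reshape(-1,1,2),(float(p[0]),float(p[1])),True) for p in samp(P))
    return min(f(A,B),f(B,A))
def tf(P,xs,zs,t,ref=(93.4,-35.5)):
    c,s=math.cos(t),math.sin(t); Q=P-np.array(ref)
    return np.c_[Q[:,0]*c+Q[:,1]*s,-Q[:,0]*s+Q[:,1]*c]+[-18+xs,111.2+zs]
def gpt(gx,gz,xs,zs,t): return tf(np.array([[gx,gz]]),xs,zs,t)[0]
def rep(xs,zs,tip,L,gx,gz=36):
    t=math.radians(tip); out={}
    for n,P in lidp.items():
        Q=tf(P,xs,zs,t)
        for m in('cleat','face'): out[n+'-'+m]=clr(Q,fix[m])
    g=gpt(gx,gz,xs,zs,t); l=math.radians(L)-t
    back=np.array([-math.sin(l),math.cos(l)])
    body=quad(g+back*54,g+back*330,86); out['body-bar']=clr(body,fix['bar'])
    return g,l,{k:round(v,1) for k,v in out.items()}
E
cat > g1.py <<'E'
from geo import *
q0=np.array([.1,.2,1.9,.3,.4,-2.0])
for L,gx in((38,12),(38,16),(36,10)):
    print('L',L,'gx',gx)
    for xs,zs,tip in[(-6,50,14),(-6,24,14),(0,8,14),(5,-2,14),(9,-9,13),(12,-12,7),(15.4,-14.7,0)]:
        g,l,o=rep(xs,zs,tip,L,gx); w=ap(H,(g[0]/1000,0,g[1]/1000))
        q,c,m=ik(tool(HY+math.pi/2,l,HY),w,q0)
        print((xs,zs,tip),'g',g.round(0),{k:v for k,v in o.items() if v<25},'q',q.round(2),'m',m.min().round(2),m.argmin()+1)
    g=ap(C,(gx/1000,0,.156));T1=tool(CY+math.pi/2,math.radians(L),CY)
    for n,p in(('pre',g-T1.as_matrix()[:,2]*.06),('grip',g),('lift',g+[0,0,.14])):
        q,c,m=ik(T1,p,q0); print(n,q.round(2),'m',m.min().round(2),m.argmin()+1)
E
python3 g1.py
```

```text
L 38 gx 12
(-6, 50, 14) g [-86. 250.] {'foot-cleat': 13.7, 'body-bar': 6.6} q [ 0.13  0.19  1.71  0.11  0.84 -1.83] m 0.73 5
(-6, 24, 14) g [-86. 224.] {'strip-cleat': 24.0, 'strip-face': 22.6, 'foot-cleat': 7.4, 'body-bar': 17.2} q [ 0.13  0.21  1.75  0.12  0.78 -1.84] m 0.67 5
(0, 8, 14) g [-80. 208.] {'strip-cleat': 7.0, 'strip-face': 15.1, 'flange-cleat': 21.2, 'foot-cleat': 8.5, 'foot-face': 21.9, 'body-bar': 18.2} q [ 0.13  0.23  1.76  0.12  0.74 -1.84] m 0.63 5
(5, -2, 14) g [-75. 198.] {'strip-cleat': -2.6, 'strip-face': 10.1, 'flange-cleat': 13.9, 'foot-cleat': 9.2, 'foot-face': 16.9, 'body-bar': 17.7} q [ 0.13  0.24  1.77  0.12  0.72 -1.84] m 0.61 5
(9, -9, 13) g [-72. 190.] {'strip-cleat': -2.6, 'strip-face': 6.1, 'flange-cleat': 8.4, 'flange-face': 24.4, 'foot-cleat': 8.9, 'foot-face': 12.5, 'body-bar': 20.9} q [ 0.13  0.25  1.79  0.13  0.68 -1.85] m 0.57 5
(12, -12, 7) g [-78. 180.] {'strip-cleat': -1.6, 'strip-face': 3.2, 'flange-cleat': 5.6, 'flange-face': 23.8, 'foot-cleat': 5.8, 'foot-face': 6.9} q [ 0.12  0.23  1.9   0.23  0.49 -1.96] m 0.38 5
(15.4, -14.7, 0) g [-8
[... 2497 characters left out ...]
.1, 'flange-cleat': 8.4, 'flange-face': 24.4, 'foot-cleat': 8.9, 'foot-face': 12.5, 'body-bar': 18.2} q [ 0.14  0.26  1.76  0.11  0.73 -1.83] m 0.62 5
(12, -12, 7) g [-80. 180.] {'strip-cleat': -1.6, 'strip-face': 3.2, 'flange-cleat': 5.6, 'flange-face': 23.8, 'foot-cleat': 5.8, 'foot-face': 6.9} q [ 0.12  0.23  1.88  0.2   0.55 -1.92] m 0.44 5
(15.4, -14.7, 0) g [-86. 168.] {'strip-cleat': -0.0, 'strip-face': 0.0, 'flange-cleat': 3.4, 'flange-face': 24.0, 'foot-cleat': 6.5, 'foot-face': 0.5} q [ 0.1   0.22  2.01  0.43  0.33 -2.16] m 0.22 5
pre [-0.56  0.07  2.08  0.41  0.41 -2.17] m 0.3 5
grip [-0.53  0.19  2.09  0.54  0.29 -2.29] m 0.18 5
lift [-0.53  0.03  1.86  0.24  0.65 -1.97] m 0.54 5
```

```bash
python3 - <<'E'
from h import *
from shot import cal
from rig import manip
c=cal('w6')
for yaw,dx,dy in((18.9,0,0),(19.2,0,0),(19.2,-.0015,.0015)):
    Hh=pose(math.radians(yaw),(.6976,.2061)+dx*np.array([.946,.324])+dy*np.array([-.324,.946]))
    print(yaw,dx,[proj(c,ap(Hh,x))[0].round(1).tolist() for x in [(0,-.17,.128),(0,.17,.128),(0,-.17,0),(0,.17,0),(-.018,-.06,.1112),(-.018,.06,.1112),(0,-.06,.08),(0,.06,.08)]])
im=cv2.imread('pics/w6.png').astype(int)
g=im.sum(2)/3
for col in(258,275,300,325,350,375,388): print(col,[int(v) for v in g[268:295,col]])
R0,p0=getpose(manip.get_state())
L=math.radians(38);T1=tool(CY+math.pi/2,L,CY);g=ap(C,(.012,0,.156));pre=g-T1.as_matrix()[:,2]*.06
n=plan(R0,p0,T1,pre,5); plan(T1,pre,T1,g,5); print(g)
E
```

```text
18.9 0 [[168.5, 313.1], [481.6, 312.2], [199.1, 226.2], [449.6, 225.3], [269.8, 289.8], [379.8, 289.4], [274.2, 275.3], [374.9, 275.0]]
19.2 0 [[168.7, 313.6], [481.8, 311.8], [199.2, 226.7], [449.8, 224.8], [269.7, 289.9], [379.7, 289.2], [274.3, 275.5], [375.0, 274.9]]
19.2 -0.0015 [[169.7, 312.8], [483.6, 311.1], [200.1, 225.9], [451.2, 224.1], [270.9, 289.1], [381.2, 288.5], [275.4, 274.8], [376.4, 274.1]]
258 [146, 144, 145, 143, 144, 130, 86, 45, 48, 46, 47, 46, 44, 44, 45, 47, 47, 43, 45, 42, 54, 93, 108, 108, 106, 114, 136]
275 [143, 144, 146, 143, 145, 130, 83, 46, 47, 47, 48, 45, 45, 42, 44, 43, 48, 49, 46, 44, 68, 97, 109, 108, 109, 122, 145]
300 [143, 143, 145, 146, 145, 116, 70, 48, 46, 45, 41, 47, 38, 41, 44, 48, 43, 46, 46, 47, 64, 97, 105, 105, 105, 119, 141]
325 [143, 144, 146, 144, 146, 104, 54, 46, 45, 48, 45, 49, 46, 46, 48, 44, 42, 45, 46, 47, 75, 98, 106, 105, 103, 128, 145]
350 [142, 145, 143, 144, 142, 103, 56, 44, 46, 46, 48, 44, 42, 42, 49, 47, 42, 49, 51, 44, 82, 103, 101, 102, 101, 125, 149]
375 [140, 141, 143, 143, 139, 100, 44, 43, 48, 46, 48, 46, 45, 45, 46, 43, 48, 49, 44, 47, 82, 100, 101, 100, 99, 129, 151]
388 [139, 143, 143, 145, 145, 102, 45, 47, 45, 49, 45, 45, 47, 46, 46, 46, 44, 48, 48, 52, 85, 98, 101, 102, 102, 129, 154]
n 5 dpos [-0.0009, 0.0005, 0.0163] ang [0.302, -0.006, 0.002] mm/row 6.517744952991786
n 5 dpos [0.0, 0.0, 0.03] ang [0.0, 0.0, 0.0] mm/row 12.000000000000004
[ 0.57632352 -0.20034789  0.156     ]
```

send_rows(
  delta_pos=[
    [-0.001,0,0.016],
    [-0.001,0,0.016],
    [-0.001,0,0.016],
    [-0.001,0,0.016],
    [-0.001,0.002,0.016],
  ],
  angular=[
    [0.302,0,0],
    [0.302,0,0],
    [0.302,0,0],
    [0.302,0,0],
    [0.302,0,0],
  ],
)

```text
clock: 9.97
position: [0.5406, -0.1892, 0.2036]
ee_rot: [0.26, 0.755, 0.569, 0.196]
contact_force: [0.5, -0.0, -0.5]
width: 0.06
```

send_rows(
  delta_pos=[
    [0,0,0],
    [0,0,0],
  ],
  angular=[
    [0,0,0],
    [0,0,0],
  ],
)

```text
clock: 10.13
position: [0.5407, -0.1895, 0.2038]
ee_rot: [0.26, 0.755, 0.569, 0.196]
contact_force: [-0.6, 0.6, -0.2]
width: 0.06
```

```bash
python3 - <<'E'
from h import *
from rig import manip
st=manip.get_state();R0,p0=getpose(st);print(p0,st['qpos'].round(3),st['clock'])
L=math.radians(38);T1=tool(CY+math.pi/2,L,CY);g=ap(C,(.012,0,.156));pre=g-T1.as_matrix()[:,2]*.06
print(pre); plan(R0,p0,T1,g,5)
E
```

```text
[ 0.54071325 -0.18948074  0.2037913 ] [-0.565  0.067  2.11   0.512  0.365 -2.282] 10.1333
[ 0.54085057 -0.19004205  0.20328065]
n 5 dpos [-0.0003, -0.0001, 0.0303] ang [0.003, -0.007, 0.008] mm/row 12.116430710869652
```

Tracking is accurate, so I'll advance to the grip and close.

send_rows(
  delta_pos=[
    [0,0,0.03],
    [0,0,0.03],
    [0,0,0.03],
    [0,0,0.03],
    [-0.001,0,0.03],
  ],
  angular=[
    [0,0,0],
    [0,0,0],
    [0,0,0],
    [0,0,0],
    [0,0,0],
  ],
)

```text
clock: 10.55
position: [0.5754, -0.2003, 0.1562]
ee_rot: [0.26, 0.755, 0.569, 0.196]
contact_force: [0.6, 0.9, 0.1]
width: 0.0603
```

send_rows(
  delta_pos=[
    [0,0,0],
    [0,0,0],
    [0,0,0],
    [0,0,0],
  ],
  angular=[
    [0,0,0],
    [0,0,0],
    [0,0,0],
    [0,0,0],
  ],
  hand=5,
  squeeze=90,
)

```text
clock: 10.88
position: [0.5753, -0.2007, 0.1572]
ee_rot: [0.261, 0.755, 0.568, 0.196]
contact_force: [-5.6, 6.5, 5.2]
width: 0.0118
```

```bash
python3 shot.py wrist:w8; python3 - <<'E'
from rig import manip
s=manip.get_state();print(s['width'],s['contact_force'],s['ee_rot'])
E
```

```text
w8 t 10.93 p [ 0.5753 -0.2007  0.1573] q [-0.541  0.188  2.115  0.707  0.248 -2.47 ]
0.01065841431167222 [-1.99767323  0.97751568  2.94422108] [0.2608701  0.7552308  0.56830984 0.19646158]
```

View pics/w8.png

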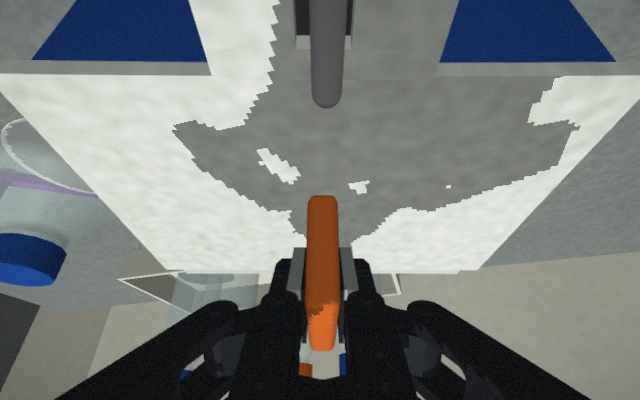

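send_rows(
  delta_pos=[
    [0,0.009,-0.012],
    [0,0.019,-0.025],
    [0,0.019,-0.025],
    [0,0.019,-0.025],
    [0,0.019,-0.025],
  ],
  angular=[
    [0,0,0],
    [0,0,0],
    [0,0,0],
    [0,0,0],
    [0,0,0],
  ],
)

```text
clock: 11.35
position: [0.5727, -0.1996, 0.2113]
ee_rot: [0.258, 0.756, 0.569, 0.195]
contact_force: [0.8, -0.5, -3.9]
width: 0.011
```

send_rows(
  delta_pos=[
    [0,0.04,-0.05],
    [0,0.04,-0.05],
    [0,0.04,-0.05],
    [0,0.04,-0.05],
    [0,0,0],
  ],
  angular=[
    [0,0,0],
    [0,0,0],
    [0,0,0],
    [0,0,0],
    [0,0,0],
  ],
)

```text
clock: 11.77
position: [0.5773, -0.2023, 0.3214]
ee_rot: [0.265, 0.754, 0.568, 0.198]
contact_force: [1.4, -0.9, -2.6]
width: 0.0111
```

```bash
python3 shot.py wrist:w9 scene:s9; python3 - <<'E'
from h import *
from rig import manip
s=manip.get_state();print(s['width'],s['contact_force'],s['moment'],s['ee_rot'],s['qpos'].round(2))
crop(cv2.imread('pics/s9.png'),200,100,400,300,3,'s9a.png')
E
```

```text
w9 t 11.82 p [ 0.576  -0.2015  0.3178] q [-0.542  0.006  1.853  0.267  0.647 -1.993]
s9 t 11.87 p [ 0.5745 -0.2005  0.3142] q [-0.542  0.008  1.857  0.267  0.649 -1.993]
0.010969334063954415 [ 0.1556021  -0.45039576 -5.69179908] [0.2550269  0.88773186 0.00880223] [0.2596552  0.75551162 0.5687884  0.19560451] [-0.54  0.01  1.86  0.27  0.65 -1.99]
```

View pics/w9.png

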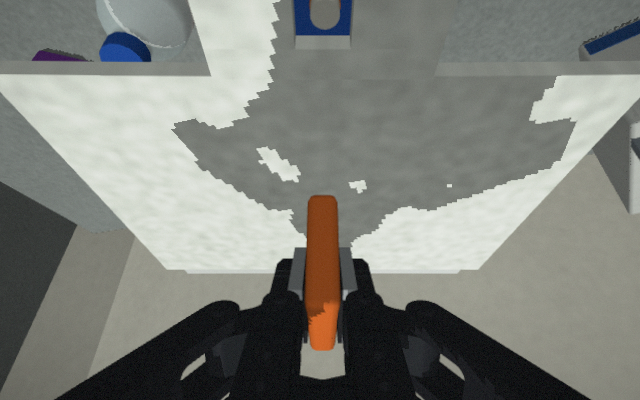

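View pics/s9a.png

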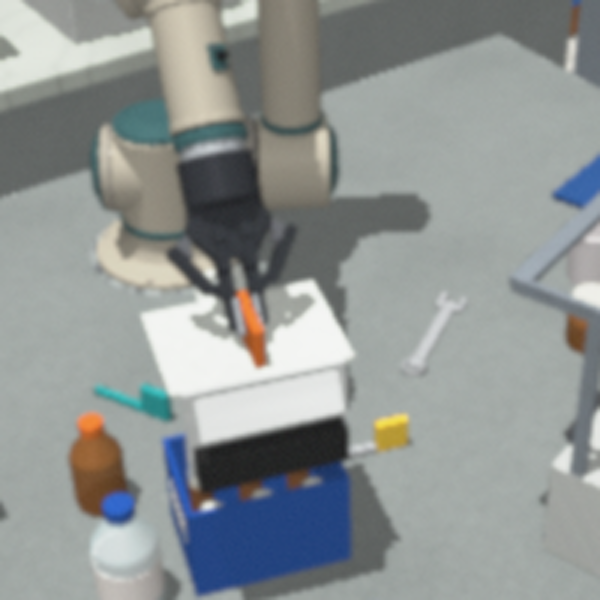

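```bash
cat > carry.py <<'E'
from geo import *
# lid in TCP frame from w8
Rg=R.from_quat([.7552308,.56830984,.19646158,.2608701]); pg=np.array([.5753,-.2007,.1573])
lidR0=R.from_euler('z',CY); lidp0=ap(C,(0,0,.120))
Rl=Rg.inv()*lidR0; pl=Rg.inv().apply(lidp0-pg)   # lid pose in tcp frame
def lid_from_tcp(Rt,p): return Rt*Rl, p+Rt.apply(pl)
def tcp_from_lid(RL,o): Rt=RL*Rl.inv(); return Rt,o-Rt.apply(pl)
def lidpose(xs,zs,tip,ys=0,dyaw=0):
    """strip edge at xs,ys,zs (mm) in cleat frame"""
    RL=R.from_euler('z',HY+dyaw)*R.from_euler('y',math.radians(tip))
    e=ap(H,(-.018+xs/1000,ys/1000,.1112+zs/1000)); return RL,e-RL.apply([.0934,0,-.0355])
def where(Rt,p):
    RL,o=lid_from_tcp(Rt,p); e=o+RL.apply([.0934,0,-.0355])
    r=H[:3,:3].T@(e-H[:3,3])-[-.018,0,.1112]
    yz=R.from_euler('z',-HY)*RL; eu=yz.as_euler('zyx',degrees=True)
    return (r*1000).round(1), eu.round(2)
E
cat > g2.py <<'E'
from carry import *
from rig import manip
st=manip.get_state();R0,p0=getpose(st)
print('grip in lid',(lidR0.inv().apply(pg-lidp0)*1000).round(1))
print('now lid',where(R0,p0))
RM=R.from_euler('z',0.0)*R.from_euler('y',math.radians(7)); t1,_=tcp_from_lid(RM,np.zeros(3)); pM=np.array([.50,-.02,.33])
A0=tcp_from_lid(*lidpose(-80,45,14)); A=tcp_from_lid(*lidpose(-6,30,14))
q=st['qpos']
segs=[(ap(H,(-.055,-.165,.334)),ap(H,(-.055,.165,.334))),(ap(H,(-.055,-.165,.334)),ap(H,(.06,-.165,.334))),(ap(H,(.0,-.165,.334)),ap(H,(.0,-.165,.128))),(ap(H,(0,-.17,.128)),ap(H,(0,.17,.128)))]
pts=np.array([(x,y,z) for x in(-.066,.0,.066,.0955) for y in np.linspace(-.09,.09,7) for z in(-.1,0,.006)])
def check(Ra,pa,Rb,pb,n):
    rv=(Ra.inv()*Rb).as_rotvec(); D=Ra.inv().apply(pb-pa); S=sum(R.from_rotvec(rv/n*k).as_matrix() for k in range(n)); d=np.linalg.solve(S,D)
    Rt,p=Ra,pa; global q; md=[]
    for k in range(n):
        p=p+Rt.apply(d);Rt=Rt*R.from_rotvec(rv/n)
        RL,o=lid_from_tcp(Rt,p); W=o+RL.apply(pts)
        m=min(np.linalg.norm(W-(a+(b-a)*s),axis=1).min() for a,b in segs for s in np.linspace(0,1,40))
        q,c,mm=ik(Rt,p,q); md.append((round(m*1000),round(W[:,2].min()*1000),round(float(mm.min()),2),'%.0e'%c))
    print(md[::3],md[-1],q.round(2))
for a,b,n in((( R0,p0),(t1,pM),12),((t1,pM),A0,10),(A0,A,5)):
    plan(*a,*b,n); check(*a,*b,n); print('target',b[1].round(4))
E
python3 g2.py
```

```text
grip in lid [11.1 -0.6 37.3]
now lid (array([-162.6, -391.5,  129.9]), array([-35.08,   0.15,   0.1 ]))
n 12 dpos [0.0349, -0.0154, -0.0148] ang [0.123, 0.167, -0.242] mm/row 16.379243125029937
[(161, 177, 0.56, '2e-21'), (119, 177, 0.61, '2e-21'), (97, 179, 0.66, '3e-21'), (103, 181, 0.63, '5e-21')] (110, 183, 0.61, '7e-21') [-0.28 -0.14  1.89  0.19  0.88 -1.94]
target [ 0.5  -0.02  0.33]
n 10 dpos [0.0415, 0.0062, 0.0267] ang [0.152, 0.192, -0.365] mm/row 19.901018918608752
[(105, 175, 0.63, '3e-18'), (104, 148, 0.7, '5e-19'), (118, 120, 0.71, '1e-19'), (107, 93, 0.7, '5e-20')] (107, 93, 0.7, '5e-20') [ 0.09  0.07  1.85  0.14  0.81 -1.89]
target [0.5462 0.1536 0.2467]
n 5 dpos [-0.0001, 0.0307, 0.022] ang [0.0, 0.0, 0.0] mm/row 15.100993344810128
[(94, 90, 0.7, '3e-22'), (58, 81, 0.69, '1e-21')] (49, 78, 0.69, '2e-21') [ 0.13  0.2   1.74  0.12  0.8  -1.84]
target [0.6162 0.1776 0.2317]
```

send_rows(
  delta_pos=[
    [0.035,-0.015,-0.015],
    [0.035,-0.015,-0.015],
    [0.035,-0.015,-0.015],
    [0.035,-0.015,-0.015],
  ],
  angular=[
    [0.123,0.167,-0.242],
    [0.123,0.167,-0.242],
    [0.123,0.167,-0.242],
    [0.123,0.167,-0.242],
  ],
)

```text
clock: 12.2
position: [0.5552, -0.1364, 0.3175]
ee_rot: [0.235, 0.732, 0.609, 0.194]
contact_force: [-0.2, -0.8, -4.9]
width: 0.011
```

send_rows(
  delta_pos=[
    [0.035,-0.015,-0.015],
    [0.035,-0.015,-0.015],
    [0.035,-0.015,-0.015],
    [0.035,-0.015,-0.015],
  ],
  angular=[
    [0.123,0.167,-0.242],
    [0.123,0.167,-0.242],
    [0.123,0.167,-0.242],
    [0.123,0.167,-0.242],
  ],
)

```text
clock: 12.53
position: [0.5314, -0.0765, 0.3255]
ee_rot: [0.214, 0.707, 0.646, 0.193]
contact_force: [0.3, 0.3, -4.0]
width: 0.0106
```

send_rows(
  delta_pos=[
    [0.035,-0.015,-0.015],
    [0.035,-0.015,-0.015],
    [0.035,-0.015,-0.015],
    [0.035,-0.015,-0.015],
  ],
  angular=[
    [0.123,0.167,-0.242],
    [0.123,0.167,-0.242],
    [0.123,0.167,-0.242],
    [0.123,0.167,-0.242],
  ],
)

```text
clock: 12.87
position: [0.5014, -0.019, 0.3327]
ee_rot: [0.19, 0.68, 0.682, 0.191]
contact_force: [0.3, 0.1, -4.4]
width: 0.0113
```

```bash
cat > nx.py <<'E'
import sys
from carry import *
from rig import manip
# usage: nx.py xs zs tip n [ys]
st=manip.get_state();R0,p0=getpose(st)
print('t',round(st['clock'],2),'p',p0.round(4),'F',st['contact_force'].round(1),'w',round(st['width']*1000,1),'q',st['qpos'].round(2),'lid edge, zyx',where(R0,p0))
if len(sys.argv)>4:
    xs,zs,tip=map(float,sys.argv[1:4]); n=int(sys.argv[4]); ys=float(sys.argv[5]) if len(sys.argv)>5 else 0
    Rt,p=tcp_from_lid(*lidpose(xs,zs,tip,ys)); print('target',p.round(4)); plan(R0,p0,Rt,p,n)
E
python3 nx.py -80 45 14 10
```

```text
t 12.87 p [ 0.5014 -0.019   0.3327] F [ 0.3  0.1 -4.4] w 11.3 q [-0.28 -0.14  1.89  0.19  0.88 -1.93] lid edge, zyx (array([-171.3, -172.4,  139.3]), array([-18.94,   6.55,   2.21]))
target [0.5462 0.1536 0.2467]
n 10 dpos [0.0413, 0.0056, 0.0272] ang [0.153, 0.191, -0.363] mm/row 19.896264348876233
```

send_rows(
  delta_pos=[
    [0.041,0.006,0.027],
    [0.041,0.006,0.027],
    [0.041,0.006,0.027],
    [0.041,0.006,0.027],
    [0.041,0.006,0.027],
  ],
  angular=[
    [0.153,0.191,-0.363],
    [0.153,0.191,-0.363],
    [0.153,0.191,-0.363],
    [0.153,0.191,-0.363],
    [0.153,0.191,-0.363],
  ],
)

```text
clock: 13.28
position: [0.534, 0.0651, 0.2914]
ee_rot: [0.156, 0.626, 0.742, 0.181]
contact_force: [-0.4, -0.9, -3.1]
width: 0.0103
```

send_rows(
  delta_pos=[
    [0.041,0.006,0.027],
    [0.041,0.006,0.027],
    [0.041,0.006,0.027],
    [0.041,0.006,0.027],
    [0.041,0.006,0.027],
  ],
  angular=[
    [0.153,0.191,-0.363],
    [0.153,0.191,-0.363],
    [0.153,0.191,-0.363],
    [0.153,0.191,-0.363],
    [0.153,0.191,-0.363],
  ],
)

```text
clock: 13.7
position: [0.5491, 0.1527, 0.2479]
ee_rot: [0.122, 0.568, 0.796, 0.171]
contact_force: [0.3, 0.3, -5.3]
width: 0.0107
```

send_rows(
  delta_pos=[
    [0,0,0],
    [0,0,0],
  ],
  angular=[
    [0,0,0],
    [0,0,0],
  ],
)

```text
clock: 13.87
position: [0.5487, 0.1522, 0.2475]
ee_rot: [0.121, 0.568, 0.796, 0.17]
contact_force: [-0.3, 0.3, -5.1]
width: 0.0111
```

```bash
python3 shot.py wrist:w10 scene:s10 top:t10; python3 nx.py -6 30 14 5; python3 - <<'E'
from h import *
crop(cv2.imread('pics/s10.png'),320,130,500,300,3.5,'s10a.png')
crop(cv2.imread('pics/t10.png'),180,80,330,230,4,'t10a.png')
E
```

```text
w10 t 13.92 p [0.5489 0.1516 0.248 ] q [ 0.087  0.076  1.845  0.136  0.814 -1.888]
s10 t 13.97 p [0.549  0.1512 0.2484] q [ 0.086  0.076  1.845  0.136  0.814 -1.888]
t10 t 14.02 p [0.5491 0.1509 0.2486] q [ 0.085  0.075  1.845  0.136  0.813 -1.888]
t 14.02 p [0.5491 0.1509 0.2486] F [-0.6 -0.7 -4.8] w 10.9 q [ 0.09  0.08  1.85  0.14  0.81 -1.89] lid edge, zyx (array([-78. ,  -3.8,  47. ]), array([-0.17, 13.88, -0.03]))
target [0.6162 0.1776 0.2317]
n 5 dpos [0.0017, 0.0295, 0.0225] ang [0.005, 0.006, -0.005] mm/row 14.835263999298757
```

View pics/w10.png

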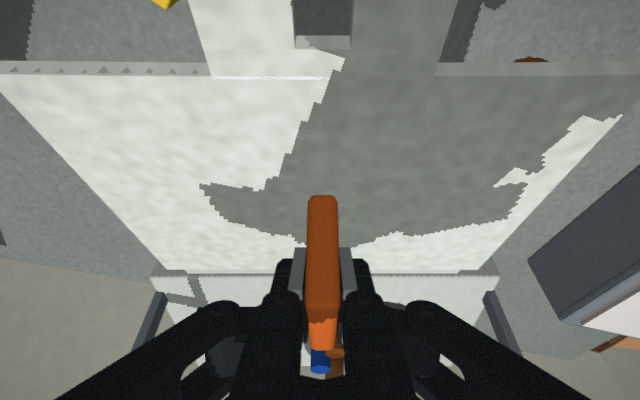

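View pics/s10a.png

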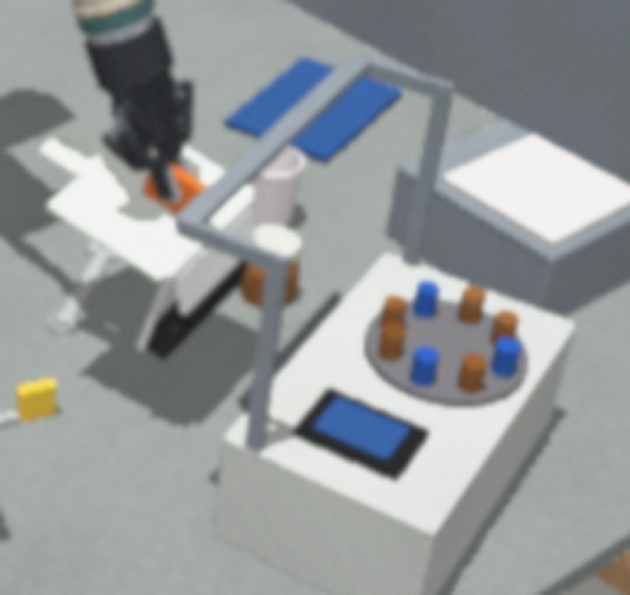

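View pics/t10a.png

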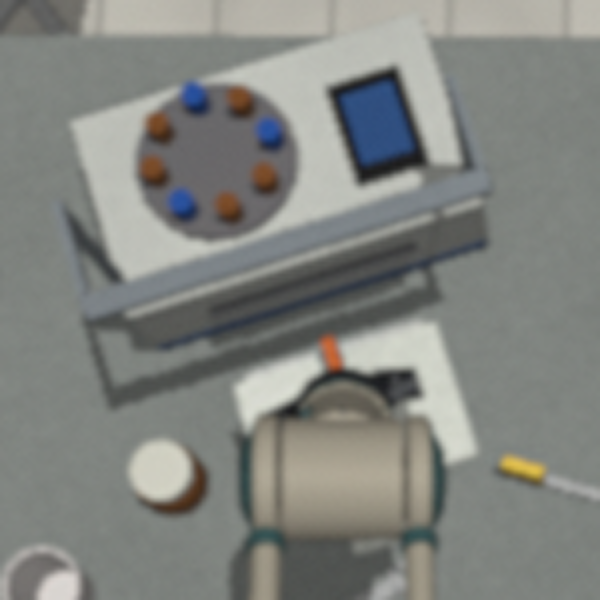

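send_rows(
  delta_pos=[
    [0.002,0.03,0.022],
    [0.002,0.03,0.022],
    [0.002,0.03,0.023],
    [0.002,0.03,0.023],
    [0.002,0.03,0.023],
  ],
  angular=[
    [0,0,0],
    [0,0,0],
    [0,0,0],
    [0,0,0],
    [0,0,0],
  ],
)

```text
clock: 14.43
position: [0.6189, 0.179, 0.2307]
ee_rot: [0.122, 0.569, 0.795, 0.17]
contact_force: [-0.5, 1.1, -4.3]
width: 0.0109
```

send_rows(
  delta_pos=[
    [0,0,0],
    [0,0,0],
  ],
  angular=[
    [0,0,0],
    [0,0,0],
  ],
)

```text
clock: 14.6
position: [0.6179, 0.179, 0.23]
ee_rot: [0.121, 0.569, 0.796, 0.17]
contact_force: [-0.5, -0.5, -5.2]
width: 0.0108
```

```bash
python3 shot.py wrist:w11 scene:s11 top:t11; python3 nx.py 0 14 14 3; python3 - <<'E'
from h import *
crop(cv2.imread('pics/s11.png'),360,130,500,270,4.2,'s11a.png')
crop(cv2.imread('pics/t11.png'),180,80,330,230,4,'t11a.png')
E
```

```text
w11 t 14.65 p [0.617  0.1788 0.2301] q [ 0.13   0.201  1.738  0.115  0.793 -1.834]
s11 t 14.7 p [0.6166 0.1787 0.2304] q [ 0.129  0.201  1.739  0.115  0.793 -1.834]
t11 t 14.75 p [0.6165 0.1786 0.2307] q [ 0.129  0.2    1.739  0.115  0.793 -1.834]
t 14.75 p [0.6165 0.1786 0.2307] F [ 0.3  0.2 -3.9] w 10.6 q [ 0.13  0.2   1.74  0.11  0.79 -1.83] lid edge, zyx (array([-5.5,  0.7, 29. ]), array([-0.15, 14.02,  0.02]))
target [0.6219 0.1795 0.2157]
n 3 dpos [-0.0007, -0.001, 0.0133] ang [-0.002, 0.005, -0.009] mm/row 5.324900026999531
```

View pics/w11.png

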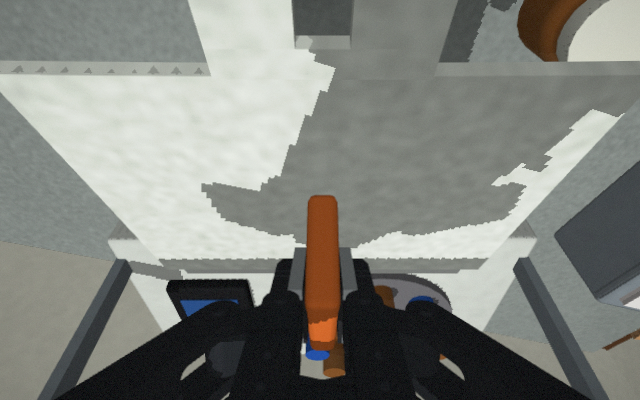

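View pics/s11a.png

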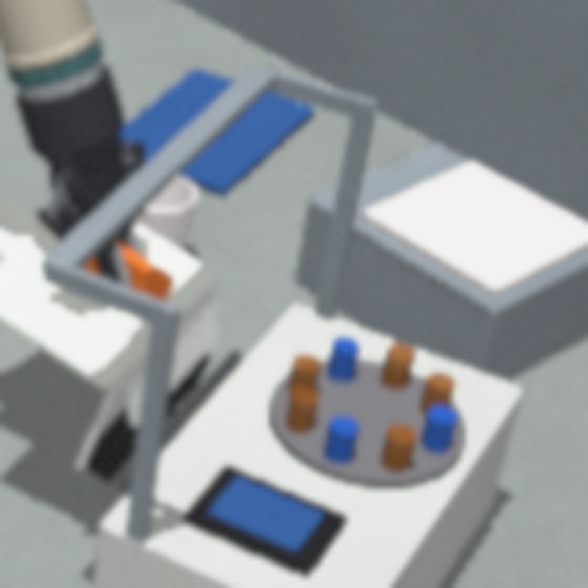

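View pics/t11a.png

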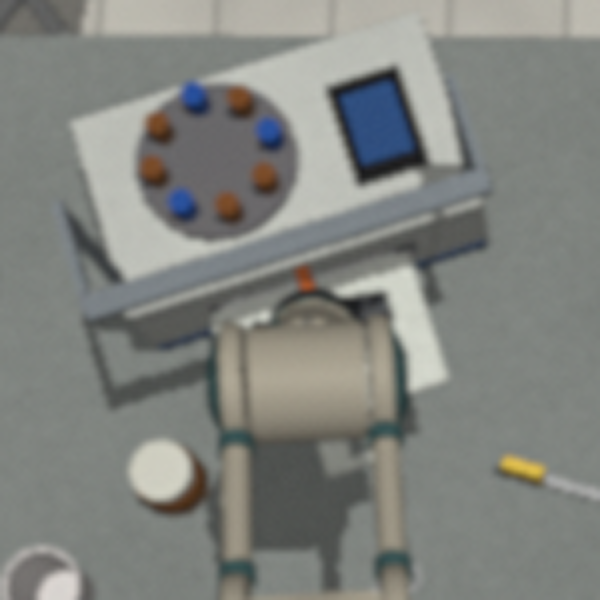

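```bash
python3 - <<'E'
from carry import *
from shot import cal
c=cal('w11')
for n,x in [('topR',(0,-.17,.128)),('topL',(0,.17,.128))]: print(n,proj(c,ap(H,x))[0].round(1))
cw=c['camera_from_world']
# lid pose from w11-time tcp (approx)
Rt=R.from_quat([.569,.796,.17,.121]); RL,o=lid_from_tcp(Rt,np.array([.6179,.179,.230]))
for n,x in [('RR',(.066,-.09,.006)),('RL',(.066,.09,.006)),('FR',(-.066,-.09,.006)),('FL',(-.066,.09,.006)),('stripR top',(.0729,-.07,0)),]: print(n,proj(c,o+RL.apply(x))[0].round(1))
crop(cv2.imread('pics/w11.png'),90,220,330,300,3.3,'w11a.png')
crop(cv2.imread('pics/w11.png'),320,220,560,300,3.3,'w11b.png')
E
```

```text
topR [102.3 238.3]
topL [540.1 238.1]
RR [167.9 268.8]
RL [476.6 269. ]
FR [-10.7  75.3]
FL [657.5  76.7]
stripR top [207.5 263.9]
```

View pics/w11a.png

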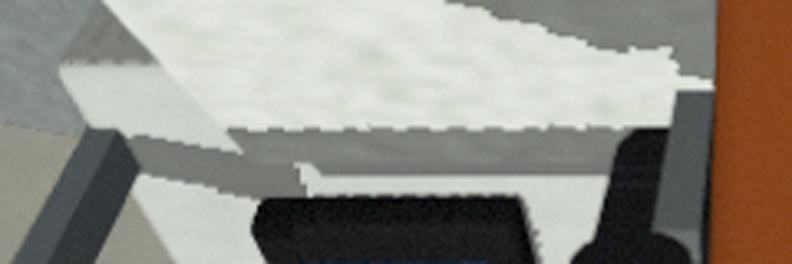

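View pics/w11b.png

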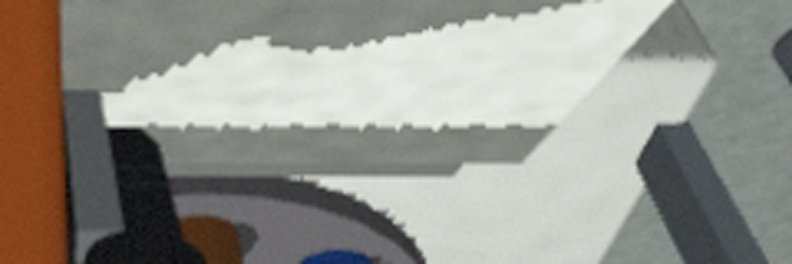

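send_rows(
  delta_pos=[
    [-0.001,-0.001,0.013],
    [-0.001,-0.001,0.013],
    [-0.001,-0.001,0.013],
  ],
  angular=[
    [0,0,0],
    [0,0,0],
    [0,0,0],
  ],
)

```text
clock: 15.0
position: [0.6221, 0.179, 0.2162]
ee_rot: [0.122, 0.569, 0.795, 0.17]
contact_force: [-0.4, 0.4, -5.2]
width: 0.0109
```

```bash
python3 - <<'E'
from geo import *
for tip in (14,):
  for zs in(6,3,0,-3,-6,-9):
    for xs in(6,8,10,11,12,13):
        o=rep(xs,zs,tip,38,12)[2]; print(zs,xs,[o[k] for k in('strip-cleat','strip-face','foot-cleat','foot-face','flange-cleat')],end=' ; ')
    print()
E
python3 nx.py 8 4 14 3
```

```text
6 6 [3.7, 9.1, 4.3, 15.9, 14.9] ; 6 8 [4.5, 7.1, 2.6, 13.9, 12.9] ; 6 10 [5.8, 5.1, 0.8, 11.9, 11.0] ; 6 11 [6.6, 4.1, -0.0, 10.9, 10.0] ; 6 12 [7.5, 3.1, -0.9, 9.9, 9.0] ; 6 13 [8.3, 2.1, -1.8, 8.9, 8.1] ; 
3 6 [0.8, 9.1, 5.8, 15.9, 14.1] ; 3 8 [2.5, 7.1, 4.1, 13.9, 12.2] ; 3 10 [4.2, 5.1, 2.3, 11.9, 10.3] ; 3 11 [5.1, 4.1, 1.5, 10.9, 9.3] ; 3 12 [6.0, 3.1, 0.6, 9.9, 8.3] ; 3 13 [6.8, 2.1, -0.3, 8.9, 7.4] ; 
0 6 [-0.7, 9.1, 7.3, 15.9, 13.4] ; 0 8 [1.0, 7.1, 5.6, 13.9, 11.5] ; 0 10 [2.8, 5.1, 3.8, 11.9, 9.5] ; 0 11 [3.6, 4.1, 3.0, 10.9, 8.6] ; 0 12 [4.5, 3.1, 2.1, 9.9, 7.6] ; 0 13 [5.3, 2.1, 1.2, 8.9, 6.6] ; 
-3 6 [-2.2, 9.1, 8.8, 15.9, 12.7] ; -3 8 [-0.5, 7.1, 7.1, 13.9, 10.8] ; -3 10 [1.3, 5.1, 5.3, 11.9, 8.8] ; -3 11 [2.1, 4.1, 4.5, 10.9, 7.8] ; -3 12 [3.0, 3.1, 3.6, 9.9, 6.9] ; -3 13 [3.9, 2.1, 2.7, 8.9, 5.9] ; 
-6 6 [-3.0, 9.1, 10.3, 15.9, 12.0] ; -6 8 [-2.0, 7.1, 8.6, 13.9, 10.0] ; -6 10 [-0.2, 5.1, 6.8, 11.9, 8.1] ; -6 11 [0.6, 4.1, 6.0, 10.9, 7.1] ; -6 12 [1.5, 3.1, 5.1, 9.9, 6.1] ; -6 13 [2.4, 2.1, 4.2, 8.9, 5.2] ; 
-9 6 [-3.0, 9.1, 11.8, 15.9, 11.2] ; -9 8 [-3.0, 7.1, 10.1, 13.9, 9.3] ; -9 10 [-1.7, 5.1, 8.3, 11.9, 7.4] ; -9 11 [-0.9, 4.1, 7.5, 10.9, 6.4] ; -9 12 [-0.0, 3.1, 6.6, 9.9, 5.4] ; -9 13 [0.9, 2.1, 5.7, 8.9, 4.5] ; 
t 15.0 p [0.6221 0.179  0.2162] F [-0.4  0.4 -5.2] w 10.9 q [ 0.13  0.22  1.75  0.12  0.76 -1.84] lid edge, zyx (array([ 0.2, -0.8, 14.5]), array([-1.700e-01,  1.394e+01,  1.000e-02]))
target [0.6295 0.1821 0.2057]
n 3 dpos [0.0004, 0.0025, 0.0107] ang [0.004, 0.007, -0.01] mm/row 4.377609076303324
```

send_rows(
  delta_pos=[
    [0,0.001,0.011],
    [0,0.003,0.011],
    [0,0.004,0.011],
  ],
  angular=[
    [0,0,0],
    [0,0,0],
    [0,0,0],
  ],
)

```text
clock: 15.25
position: [0.6303, 0.1819, 0.2052]
ee_rot: [0.122, 0.569, 0.795, 0.17]
contact_force: [0.3, -0.2, -4.2]
width: 0.011
```

send_rows(
  delta_pos=[
    [0,0,0],
    [0,0,0],
  ],
  angular=[
    [0,0,0],
    [0,0,0],
  ],
)

```text
clock: 15.42
position: [0.6304, 0.1819, 0.2054]
ee_rot: [0.122, 0.569, 0.795, 0.17]
contact_force: [-0.4, -0.2, -5.3]
width: 0.011
```

```bash
python3 shot.py wrist:w12;python3 nx.py 12 -5 14 3
```

```text
w12 t 15.47 p [0.6304 0.1819 0.2056] q [ 0.132  0.242  1.751  0.12   0.738 -1.84 ]
t 15.47 p [0.6304 0.1819 0.2056] F [-0.6 -0.3 -4.4] w 10.8 q [ 0.13  0.24  1.75  0.12  0.74 -1.84] lid edge, zyx (array([ 8.9, -0.7,  4. ]), array([-1.600e-01,  1.395e+01,  1.000e-02]))
target [0.6333 0.1834 0.1967]
n 3 dpos [0.0004, -0.0006, 0.0079] ang [0.003, 0.006, -0.009] mm/row 3.1571924011111325
```

View pics/w12.png

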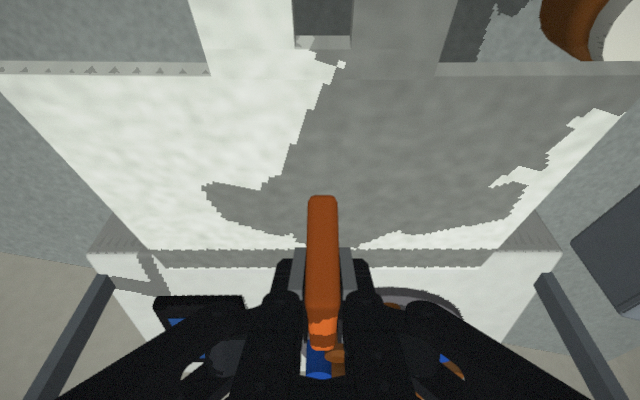

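send_rows(
  delta_pos=[
    [0,0,0.008],
    [0,-0.001,0.008],
    [0,-0.001,0.008],
  ],
  angular=[
    [0,0,0],
    [0,0,0],
    [0,0,0],
  ],
)

```text
clock: 15.72
position: [0.6334, 0.1829, 0.1966]
ee_rot: [0.122, 0.569, 0.795, 0.171]
contact_force: [-0.8, -0.2, -5.2]
width: 0.0113
```

send_rows(
  delta_pos=[
    [0,0,0],
    [0,0,0],
  ],
  angular=[
    [0,0,0],
    [0,0,0],
  ],
)

```text
clock: 15.88
position: [0.6333, 0.1829, 0.1965]
ee_rot: [0.122, 0.569, 0.795, 0.17]
contact_force: [-0.1, 1.1, -4.1]
width: 0.0109
```

```bash
python3 nx.py 13 -9 11 3
```

```text
t 15.88 p [0.6333 0.1829 0.1965] F [-0.1  1.1 -4.1] w 10.9 q [ 0.13  0.25  1.76  0.12  0.72 -1.84] lid edge, zyx (array([12. , -0.7, -5.2]), array([-1.600e-01,  1.395e+01,  1.000e-02]))
target [0.6298 0.1822 0.1894]
n 3 dpos [0.0004, -0.0052, 0.0041] ang [-0.215, 0.006, -0.01] mm/row 2.660787877345584
```

```bash
python3 - <<'E'
from geo import *
for a in [(12,-5,14),(13,-8,11),(13.5,-10,8),(14,-11,5),(14.5,-12,3),(14.5,-12,0),(15,-13,1)]:
    o=rep(*a,38,12)[2]; print(a,o)
E
```

```text
(12, -5, 14) {'strip-cleat': 2.0, 'strip-face': 3.1, 'flange-cleat': 6.4, 'flange-face': 21.9, 'foot-cleat': 4.6, 'foot-face': 9.9, 'body-bar': 12.5}
(13, -8, 11) {'strip-cleat': 1.3, 'strip-face': 2.2, 'flange-cleat': 4.8, 'flange-face': 21.6, 'foot-cleat': 4.2, 'foot-face': 7.6, 'body-bar': 24.8}
(13.5, -10, 8) {'strip-cleat': 0.7, 'strip-face': 1.7, 'flange-cleat': 4.3, 'flange-face': 22.1, 'foot-cleat': 3.7, 'foot-face': 5.8, 'body-bar': 37.3}
(14, -11, 5) {'strip-cleat': 0.6, 'strip-face': 1.3, 'flange-cleat': 4.0, 'flange-face': 23.0, 'foot-cleat': 3.2, 'foot-face': 4.0, 'body-bar': 49.2}
(14.5, -12, 3) {'strip-cleat': 0.6, 'strip-face': 0.8, 'flange-cleat': 3.8, 'flange-face': 23.4, 'foot-cleat': 3.9, 'foot-face': 2.7, 'body-bar': 57.2}
(14.5, -12, 0) {'strip-cleat': 0.6, 'strip-face': 0.9, 'flange-cleat': 4.3, 'flange-face': 24.9, 'foot-cleat': 3.8, 'foot-face': 1.4, 'body-bar': 68.7}
(15, -13, 1) {'strip-cleat': 0.5, 'strip-face': 0.4, 'flange-cleat': 3.6, 'flange-face': 23.9, 'foot-cleat': 4.8, 'foot-face': 1.3, 'body-bar': 65.1}
```

send_rows(
  delta_pos=[
    [0,-0.005,0.004],
    [0,-0.005,0.004],
    [0,-0.005,0.004],
  ],
  angular=[
    [-0.215,0,0],
    [-0.215,0,0],
    [-0.215,0,0],
  ],
)

```text
clock: 16.13
position: [0.6303, 0.1819, 0.1901]
ee_rot: [0.137, 0.565, 0.791, 0.191]
contact_force: [0.5, 1.0, -4.6]
width: 0.0106
```

```bash
python3 nx.py 13.7 -10.5 7 4
```

```text
t 16.13 p [0.6303 0.1819 0.1901] F [ 0.5  1.  -4.6] w 10.6 q [ 0.13  0.24  1.82  0.16  0.62 -1.88] lid edge, zyx (array([13.6, -0.8, -8.1]), array([-1.500e-01,  1.089e+01, -1.000e-02]))
target [0.6249 0.1805 0.183 ]
n 4 dpos [0.0003, -0.0052, 0.0022] ang [-0.212, 0.006, -0.006] mm/row 2.272919488163837
```

send_rows(
  delta_pos=[
    [0,-0.005,0.002],
    [0,-0.005,0.002],
    [0,-0.005,0.002],
    [0,-0.005,0.002],
  ],
  angular=[
    [-0.212,0,0],
    [-0.212,0,0],
    [-0.212,0,0],
    [-0.212,0,0],
  ],
)

```text
clock: 16.47
position: [0.6255, 0.1801, 0.184]
ee_rot: [0.156, 0.56, 0.784, 0.219]
contact_force: [1.3, 0.9, -2.5]
width: 0.0108
```

```bash
python3 nx.py 14.5 -12 3 4
```

```text
t 16.47 p [0.6255 0.1801 0.184 ] F [ 1.3  0.9 -2.5] w 10.8 q [ 0.11  0.22  1.9   0.23  0.5  -1.96] lid edge, zyx (array([14.2, -0.9, -9.4]), array([-0.16,  6.94, -0.03]))
target [0.6204 0.179  0.1762]
n 4 dpos [0.0004, -0.0054, 0.0024] ang [-0.215, 0.007, -0.006] mm/row 2.3530045383762066
```

send_rows(
  delta_pos=[
    [0,-0.005,0.002],
    [0,-0.005,0.002],
    [0,-0.005,0.002],
    [0,-0.005,0.002],
  ],
  angular=[
    [-0.212,0,0],
    [-0.212,0,0],
    [-0.212,0,0],
    [-0.212,0,0],
  ],
)

```text
clock: 16.8
position: [0.621, 0.1784, 0.1774]
ee_rot: [0.176, 0.554, 0.776, 0.245]
contact_force: [0.6, 2.0, -3.2]
width: 0.0105
```

```bash
python3 nx.py 15 -13 0 4
```

```text
t 16.8 p [0.621  0.1784 0.1774] F [ 0.6  2.  -3.2] w 10.5 q [ 0.1   0.21  1.97  0.36  0.38 -2.09] lid edge, zyx (array([ 15. ,  -1.1, -10.8]), array([-0.16,  3.  , -0.06]))
target [0.6171 0.1779 0.171 ]
n 4 dpos [0.0005, -0.0043, 0.0018] ang [-0.164, 0.008, -0.005] mm/row 1.8918021111902437
```

send_rows(
  delta_pos=[
    [0,-0.005,0.002],
    [0,-0.005,0.002],
    [0,-0.004,0.002],
    [0,-0.004,0.002],
  ],
  angular=[
    [-0.16,0,0],
    [-0.16,0,0],
    [-0.16,0,0],
    [-0.16,0,0],
  ],
)

```text
clock: 17.13
position: [0.6182, 0.1771, 0.1715]
ee_rot: [0.191, 0.55, 0.769, 0.265]
contact_force: [1.0, 1.4, -1.5]
width: 0.0108
```

send_rows(
  delta_pos=[
    [0,0,0],
    [0,0,0],
  ],
  angular=[
    [0,0,0],
    [0,0,0],
  ],
)

```text
clock: 17.3
position: [0.6182, 0.177, 0.1714]
ee_rot: [0.19, 0.55, 0.769, 0.265]
contact_force: [1.1, 1.2, -0.5]
width: 0.011
```

```bash
python3 shot.py wrist:w13 scene:s13 top:t13; python3 nx.py 15.4 -14.7 0 2; python3 - <<'E'
from h import *
crop(cv2.imread('pics/s13.png'),360,130,500,270,4.2,'s13a.png')
E
```

```text
w13 t 17.35 p [0.6182 0.1771 0.1714] q [ 0.093  0.212  2.03   0.53   0.286 -2.271]
s13 t 17.4 p [0.6182 0.1771 0.1713] q [ 0.093  0.212  2.03   0.53   0.286 -2.271]
t13 t 17.45 p [0.6181 0.1771 0.1713] q [ 0.093  0.212  2.03   0.53   0.286 -2.271]
t 17.45 p [0.6181 0.1771 0.1713] F [2.6 0.7 0.3] w 11.0 q [ 0.09  0.21  2.03  0.53  0.29 -2.27] lid edge, zyx (array([ 15.6,  -1.5, -12.8]), array([-0.18,  0.05, -0.1 ]))
target [0.6175 0.178  0.1693]
n 2 dpos [0.0014, -0.0018, 0.0017] ang [-0.006, 0.021, -0.008] mm/row 1.1260882314966405
```

View pics/w13.png

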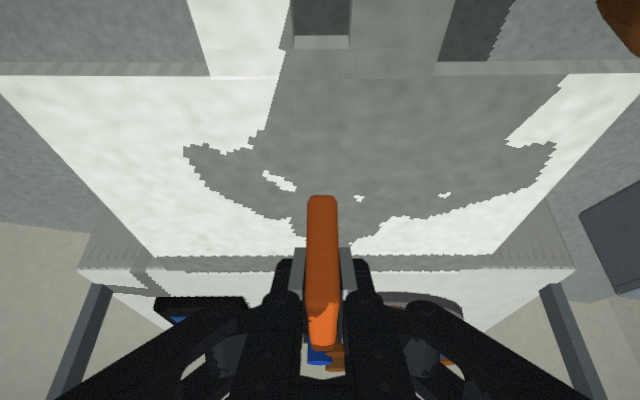

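View pics/s13a.png

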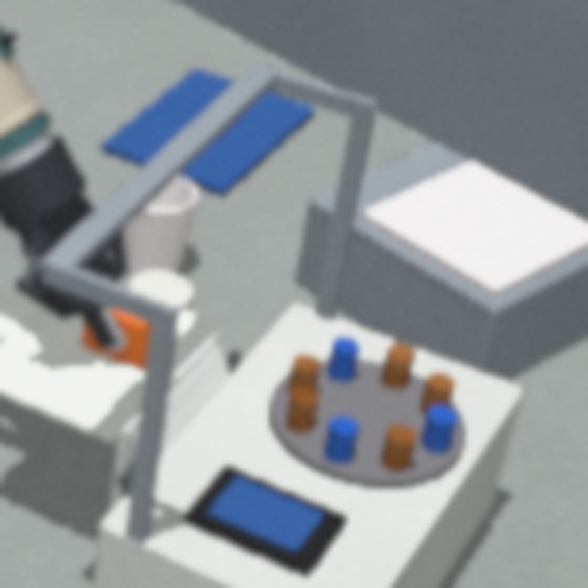

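send_rows(
  delta_pos=[
    [0.001,-0.002,0.002],
    [0.001,-0.002,0.002],
    [0,0,0],
  ],
  angular=[
    [0,0,0],
    [0,0,0],
    [0,0,0],
  ],
  squeeze=30,
)

```text
clock: 17.7
position: [0.6184, 0.1775, 0.1695]
ee_rot: [0.191, 0.55, 0.768, 0.265]
contact_force: [5.2, 0.2, 3.6]
width: 0.011
```

```bash
python3 nx.py
```

```text
t 17.7 p [0.6184 0.1775 0.1695] F [5.2 0.2 3.6] w 11.0 q [ 0.09  0.21  2.03  0.54  0.28 -2.28] lid edge, zyx (array([ 16.2,  -1.3, -14.4]), array([-0.24, -0.07, -0.14]))
```

send_rows(
  delta_pos=[
    [0,0,0],
    [0,0,0],
    [0,0,0],
    [0,0,0],
  ],
  angular=[
    [0,0,0],
    [0,0,0],
    [0,0,0],
    [0,0,0],
  ],
  hand=40,
)

```text
clock: 18.03
position: [0.6141, 0.1779, 0.1654]
ee_rot: [0.187, 0.551, 0.77, 0.263]
contact_force: [-0.3, -0.2, -1.5]
width: 0.0399
```

```bash
python3 shot.py wrist:w14; python3 nx.py
```

```text
w14 t 18.08 p [0.6145 0.1779 0.1658] q [ 0.095  0.216  2.038  0.54   0.282 -2.279]
t 18.08 p [0.6145 0.1779 0.1658] F [-0.1 -0.4 -0.5] w 39.9 q [ 0.09  0.22  2.04  0.54  0.28 -2.28] lid edge, zyx (array([ 11.9,   0.7, -18.9]), array([-0.15,  0.46,  0.07]))
```

View pics/w14.png

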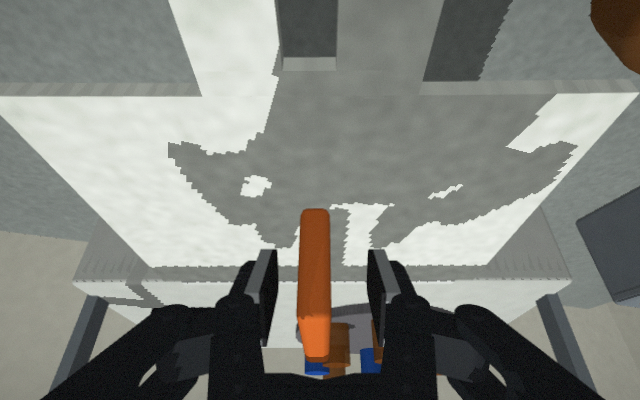

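send_rows(
  delta_pos=[
    [0,0,-0.03],
    [0,0,-0.05],
    [0,0,-0.08],
    [0,0,-0.09],
    [0,0,-0.09],
  ],
  angular=[
    [0,0,0],
    [0,0,0],
    [0,0,0],
    [0,0,0],
    [0,0,0],
  ],
)

```text
clock: 18.5
position: [0.535, 0.1505, 0.2739]
ee_rot: [0.187, 0.551, 0.77, 0.263]
contact_force: [-0.5, 0.7, 0.7]
width: 0.0399
```

send_rows(
  delta_pos=[
    [0,0,-0.05],
    [0,0,0],
    [0,0,0],
  ],
  angular=[
    [0,0,0],
    [0,0,0],
    [0,0,0],
  ],
)

```text
clock: 18.75
position: [0.5248, 0.1467, 0.2912]
ee_rot: [0.189, 0.55, 0.769, 0.264]
contact_force: [0.1, 0.6, -0.8]
width: 0.0398
```

```bash
python3 shot.py wrist:w15 scene:s15 top:t15; python3 nx.py; python3 - <<'E'
from carry import *
from shot import cal
crop(cv2.imread('pics/s15.png'),330,130,500,280,4,'s15a.png')
crop(cv2.imread('pics/t15.png'),180,80,360,250,4,'t15a.png')
c=cal('w15')
RL=R.from_euler('z',HY); o=ap(H,(-.096,0,.132))
for n,x in [('FR',(-.066,-.09,.006)),('FL',(-.066,.09,.006)),('RR',(.066,-.09,.006)),('RL',(.066,.09,.006)),('ribF',(-.012,0,.052)),('ribR',(.058,0,.052))]: print(n,proj(c,o+RL.apply(x))[0].round(1))
for n,x in [('topR',(0,-.17,.128)),('topL',(0,.17,.128))]: print(n,proj(c,ap(H,x))[0].round(1))
E
```

```text
w15 t 18.8 p [0.5248 0.1468 0.2897] q [ 0.027 -0.076  1.999  0.326  0.607 -2.083]
s15 t 18.85 p [0.5248 0.1469 0.2888] q [ 0.027 -0.075  2.     0.326  0.607 -2.083]
t15 t 18.9 p [0.5249 0.1469 0.2883] q [ 0.027 -0.074  2.     0.326  0.607 -2.083]
t 18.9 p [0.5249 0.1469 0.2883] F [-0.3  0.2  0.2] w 39.9 q [ 0.03 -0.07  2.    0.33  0.61 -2.08] lid edge, zyx (array([-82.9,   0.4, 103.7]), array([-0.16,  0.47,  0.06]))
FR [193.2  85.4]
FL [451.   85.3]
RR [233.1 193.9]
RL [411.2 193.9]
ribF [322.1 184.4]
ribR [322.1 229.9]
topR [166.8 202.2]
topL [477.5 202.1]
```

View pics/w15.png

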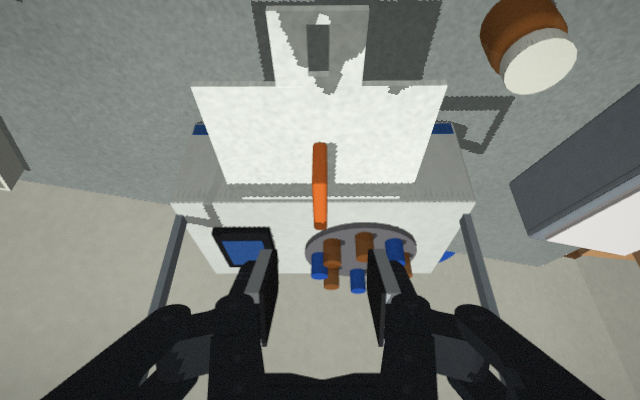

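View pics/s15a.png

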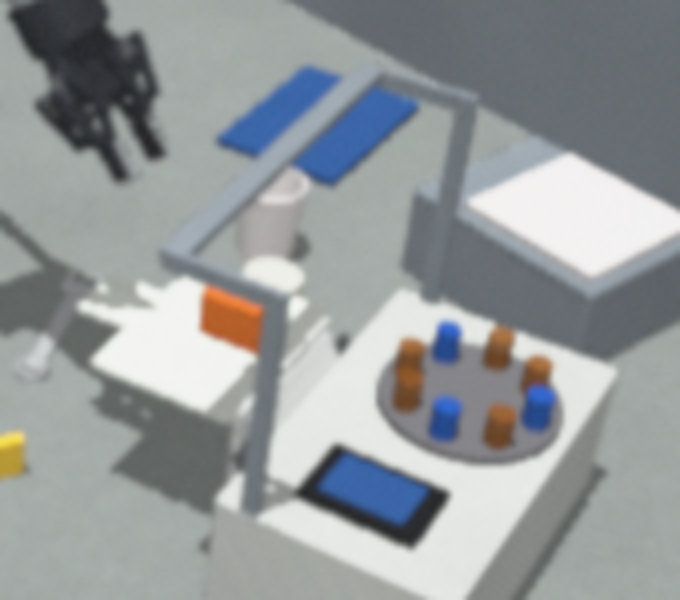

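View pics/t15a.png

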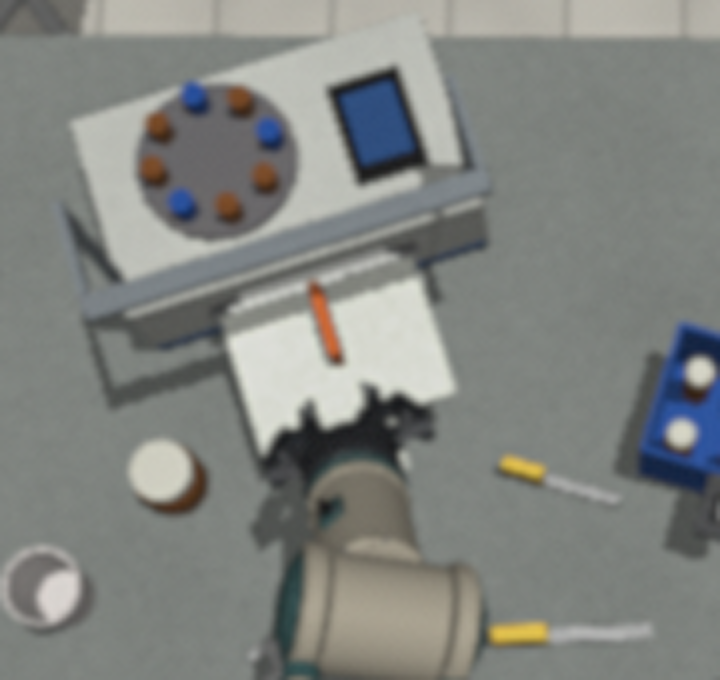

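```bash
python3 - <<'E'
from h import *
crop(cv2.imread('pics/w15.png'),165,70,485,240,2.45,'w15a.png')
E
```

```text
(no output)
```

View pics/w15a.png

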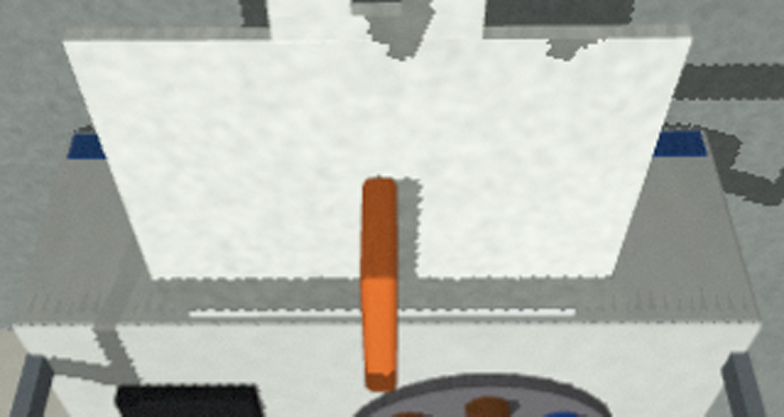

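```bash
python3 - <<'E'
from carry import *
from shot import cal
cw,cs,ct=cal('w15'),cal('s15'),cal('t15')
Hi=np.linalg.inv(H)
def rel(p): return (ap(Hi,p)*1000).round(1)
a=(191.5,86.9);b=unc((95,362),330,130,4);t=unc((455,390),180,80,4)
print('expected FR',(-162,-90,138))
for n,(x,y) in {'w-s':((cw,a),(cs,b)),'w-t':((cw,a),(ct,t)),'s-t':((cs,b),(ct,t))}.items():
    p,e=tri(*x,*y); print(n,rel(p),round(e*1000,1))
print('FL on z=.138 (w)',rel(onplane(cw,(446.6,85.3),.138)),'FR',rel(onplane(cw,a,.138)),'FR s',rel(onplane(cs,b,.138)),'FR t',rel(onplane(ct,t,.138)))
# rib top rear/front ends in scene/top at z=.184
print('rib top in w: front(top edge) ',rel(onplane(cw,unc((379,278),165,70,2.45),.184)),'rear',rel(onplane(cw,unc((379,376),165,70,2.45),.184)),'exp (-108,0,184),(-38,0,184)')
print('rib top',rel(onplane(ct,unc((336,362),180,80,4),.184)),rel(onplane(ct,unc((315,285),180,80,4),.184)))
print('RR s',rel(onplane(cs,unc((210,412),330,130,4),.138)),'exp (-30,-90)')
E
```

```text
expected FR (-162, -90, 138)
w-s [-157.7  -91.4  136.2] 3.6
w-t [-156.1  -93.9  132.4] 0.5
s-t [-156.3  -92.9  138.1] 2.6
FL on z=.138 (w) [-162.   87.  138.] FR [-160.7  -91.6  138. ] FR s [-155.5  -91.7  138. ] FR t [-157.3  -93.7  138. ]
rib top in w: front(top edge)  [-109.6   -2.   184. ] rear [-50.2  -2.4 184. ] exp (-108,0,184),(-38,0,184)
rib top [-112.8   -3.   184. ] [-40.7  -5.5 184. ]
RR s [-44.7 -91.6 138. ] exp (-30,-90)
```

send_rows(
  delta_pos=[
    [0,0,0],
    [0,0,0],
    [0,0,0],
  ],
  angular=[
    [0,0,0],
    [0,0,0],
    [0,0,0],
  ],
)

```text
clock: 19.15
position: [0.5254, 0.147, 0.289]
ee_rot: [0.188, 0.551, 0.77, 0.263]
contact_force: [0.3, 0.1, 0.8]
width: 0.04
```

```bash
python3 shot.py top:t16; python3 - <<'E'
from h import *
from rig import manip
a=cv2.imread('pics/t15.png').astype(int);b=cv2.imread('pics/t16.png').astype(int);d=abs(a-b).max(2)
print('diff lid',d[150:200,235:295].mean(),d[150:200,235:295].max(),'pin',d[190:210,300:340].max(),'ref',d[100:130,400:450].mean())
s=manip.get_state();print(s['clock'],s['contact_force'],abs(s['qd']).max(),manip.sign_off())
E
```

```text
t16 t 19.2 p [0.5254 0.1469 0.2893] q [ 0.027 -0.075  1.998  0.326  0.607 -2.083]
diff lid 1.86 31 pin 3 ref 0.9953333333333333
the job is handed in; nothing more can be done
19.2 [-0.23403032 -0.06835998 -0.22170534] 0.007356035090829829 None
```

I pulled the yellow pin out of the staple and set it down on the bench. I then lifted the lid off by its rib and dropped it tipped 14° behind the cleat. I swung it level, let go, backed the hand away and handed the job in at about 19 s of the 61 s allowed.

**Lid seating:** just before release, the lid position worked out from the arm pose put the strip edge 16.2 mm behind and 14.4 mm below the cleat edge, 1 mm off centre. I could not see the strip edge itself, so I did not measure its final position directly. After release, the images showed the lid about 2–3 mm off centre and square to the changer within about 0.5°.

**Level:** the height of the lid's front corner came out at 132, 136 and 138 mm from three camera pairs, against the 138 mm expected. That puts the lid level within roughly 2.5°, inside the 3.4° limit.

**Disagreements:** the camera views of that corner differed by up to 5 mm in depth. Two marks read off the images, the rear end of the rib and the lid's rear right corner, came out 12–15 mm from where they should be. I put these down to shadow edges and left them out.

**At the end:** the measured tool force was within noise and the hand is well clear of the lid. The pin showed no movement between the last two overhead pictures. The lid area differed slightly in places, which I took to be the hand at the edge of that area. The jar and beaker did not move in the pictures I compared, and the arm kept clear of the other items.

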